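# Clamp the glue-up with the jig's toggle latch

### The job

Clamp the two glued battens in the jig: lift the latch's wire bail by its tab, feel its cross bar gently down into the keeper's slot and draw it back under the forked lip, then let go of it and press the lever over centre until it lies fully flat, so that the bail stays hooked and holds the jaw pulled in. Do not force the bail hard against the keeper while you hold it, press the lever firmly but without ramming it, leave the things standing round the jig where they are, and let go of the latch at the end.

Things in the scene. Friction and masses are not known exactly. Their poses are not given: they have to be found in the camera images.
- jig: Gluing jig screwed to the bench: plywood deck 255 x 200 x 18 mm, beech fence block, two battens, sprung pressure bar, sliding jaw and a steel toggle latch on top. Origin on the bench under the lever's pivot (68 mm up); x: the latch's pull line, from pivot towards keeper; y: along the pivot pins; z up. The latch lies in its plane y = 0. Fence and jaw tops 50 mm above the bench.
- jaw: Sliding beech jaw, 60 x 140 mm, carrying the steel keeper. Its frame coincides with the jig's while the latch is open; the latch draws it along the jig's -x against the pressure bar's springs (24 N to start, then 1.6 N per mm).
- slot_mid (a point): Where the middle of the keeper's slot, at the height of the seated bar's centre (68 mm above the bench), is by the drawing: x = 93.2 mm in the jaw's frame. The keeper is screw-adjusted and its setting is not measured: it really stands anywhere up to 6 mm either way along x, so feel for the slot. A bar that misses it stops with its centre at 83 mm, on lip or wall; in it, it sinks to 68 mm.
- lip_top (a point): Middle of the lip's top by the drawing (same unmeasured 6 mm). Keeper, 34 mm wide in y: seat 64 mm above the bench, post on the lever's side; on it a lip of two prongs (19 mm gap for the tab) overhanging the post by 6 mm to +x, underside 74, top 79 mm up; outer wall to 79 mm. Slot between prong tips and wall: 10.4 mm, open on top. Snug on the post the bar is 7.2 mm to -x of the slot's middle.
- lever: Steel lever, 87 mm long from its pivot (origin) along its z, 24 mm wide (32 mm over the last 34 mm), 5 mm thick; x: normal of the face towards the keeper. Start: upright or tipped back up to 0.35 rad. It tips 0.4 rad towards the keeper, or back until flat on its stop (z along the jig's -x, 68 mm above the bench). Stiff pivot, 0.06 N m: stays where left.
- lever_tip (a point): Middle of the lever's tip, 87 mm from the pivot. With the bail hooked, tipping the lever back takes up to about 12 N at 60 mm from the pivot; dead centre is 0.21 rad before flat, and from there it snaps flat by itself.
- bail: Steel wire bail: two arms 6 mm thick, 42 mm apart, and a cross bar. Origin: its hinge on the lever, at x = -5.4, z = 25.4 mm in the lever's frame; x runs along the arms to the bar, z along the tab. Turns about y; stiff hinge (0.045 N m): stays where left, lifts with the lever unless hooked; moved by its tab it turns the lever. Starts out over the keeper, raised 0.1 to 0.55 rad above level.
- bail_bar (a point): Centre of the bail's cross bar, 8 mm thick, 42 mm long, 104 mm from the bail's hinge.
- tab_top (a point): Middle of the upper end of the bail's flat pull tab, which stands on the middle of the bar, square to the arms: 12 mm wide (along y), 6 mm thick, top 44 mm from the bar's centre. Pinched across its width it turns only stiffly between the fingers: grip lightly, regrip, or tip the hand with it. With the bar seated, fingertips must stay over 11 mm above the bar's centre to clear the prongs.
- glue: White glue bottle, 60 mm wide, 150 mm tall, standing by the jig; leave alone. Origin under its middle.
- mallet: Hammer lying by the jig, wooden handle, 260 mm long; leave alone. Origin under its middle.
- tin: Open aluminium tin, 70 mm wide, 80 mm tall; leave alone. Origin under its middle.
- offcut: Wooden offcut, 100 x 45 x 22 mm, lying by the jig; leave alone. Origin under its middle.

How it is judged (in metres and radians):
On the way:
1. the bail's cross bar is down in the keeper (its centre lower than 72 mm above the bench, between post and outer wall) while the lever is still up (z of bail_bar in the frame of jaw below 0.072 m and x of bail_bar in the frame of jaw between 0.077 and 0.103 m and angle between lever's own z axis and vertical below 1.25 rad), for 0.1 s.
At the end, for the whole second after the job is handed in: The lever lies flat (z axis more than 1.48 rad from upright), the bail's bar is down in the keeper under the lip (centre lower than 72 mm above the bench) and pulls on it with more than 8 N, the jaw is drawn in by more than 0.8 mm, and all is at rest (angle between lever's own z axis and vertical above 1.48 rad and x of jaw in the frame of jig below -0.0008 m and contact force between bail and jaw above 8 N and z of bail_bar in the frame of jaw below 0.072 m and angular speed of lever below 0.1 rad/s and linear speed of jaw below 0.01 m/s); the robot touches nothing.
It fails at once if the bail, while the fingers touch it, is forced against the keeper or jaw with more than 25 N (contact force between the fingers and bail above 0.5 N and contact force between bail and jaw above 25 N).
It fails at once if the lever is rammed: the fingers press on it (and not on the bail) with more than 30 N (contact force between the fingers and lever above 30 N and contact force between the fingers and bail below 0.5 N).
It fails at once if a bystander (glue bottle, hammer, tin, offcut) is moved more than 15 mm (distance of any of glue, mallet, tin, offcut from where it was at the start of the episode above 0.015 m).
It also fails if it takes over 72 s, if anything falls off the work surface, if the arm or the gripper's body presses on something with over 40 N, if the wrist force passes 120 N, or if a joint passes its speed limit or range.

### The arm

A 6-joint arm with a two-finger parallel gripper is mounted at the origin on the work surface. World frame = base frame: x ahead of the robot, y to its left, z up, the work surface at z = 0. Lengths are in mm, angles in degrees, forces in N, time in s.
With the tool pointing down it reaches from about 275 to 725 mm from the base axis. Payload 5.6 kg.
Tool frame: the origin (TCP) lies midway between the tips of the shut fingers; the grasp point (between the pads) lies 19 mm behind it (manip.grip_depth is the distance from the TCP to the grasp point, in mm); z points along the fingers, y is the direction in which the jaws open and shut (so a half turn about z gives the same grasp; the last joint's range is limited). The gripper opens to 85 mm and grips with 20 to 120 N. Pads are 22 mm wide; open, the fingers measure 114 mm over their backs; the gripper's body (76 mm by 85 mm) begins 54 mm behind the grasp point. The pads swing forward as they close: fully open they stand 13 mm farther back than shut.
Start: joints at [84.202, 14.616, 6.199, 0, -81.583, -16.306], TCP at [206.938, 509.578, 231.283] pointing down, gripper open.
Joint ranges: [-168.99, 168.99], [-69.2, 112.95], [-62.41, 85.93], [-164.36, 98.24], [-168.68, -3.75], [-174.98, 174.98]. Speed limits (degrees/s): [147.25, 147.25, 180, 180, 180, 180].

### API

Orientations are given as [roll, pitch, yaw] about the fixed x, y, z axes, in that order (R = Rz(yaw) Ry(pitch) Rx(roll)).
In Python, from bench import manip, grab_frame gives the robot as it stands. The module is installed in compiled form; this text tells all that it offers.
- The arm moves only by the tool step_arm, never from a script. Its argument "increments" is a list of rows, each an object of numbers: "ax", "ay", "az": the turn, a rotation vector about the tool's x, y, z in degrees; "tx", "ty", "tz": the shift along the tool's x, y, z in cm; "gripper": the opening, from -1 (shut) to 1 (fully open). In form: [{"ax": .., "ay": .., "az": .., "tx": .., "ty": .., "tz": .., "gripper": ..}, ...]. A call has exactly 5 rows; each row shifts and turns the commanded pose from where the row before left it, along the tool's axes as they then stand; what a row does not reach is not made up. A row lasts 1/10 s, in which the tool goes at most 50 mm and 8.59 degrees, less where a joint would pass 70% of its speed; a pose out of reach is approached as far as the arm can. A call is refused whole if a number of a shift passes 5 or a number of a turn 8.59, either way. A call with a gripper value outside its range is refused whole. The fingers move at their own pace and stop on an object; "force" is the grip in N (left out, the last holds). Time passes only in rows, so rows that do not move let the fingers close, or fill a call up. It gives the time, the measured TCP pose, the force and the opening at its end, in the units of the state.
- manip.get_obs(): the state, without advancing time (a new reading comes with each control period).
- grab_frame(name): name is "scene" or "top"; returns a dict with "frame" (480x640x3 uint8, blue, green, red), "z_map" (480x640 float32, mm along the optical axis (not along the pixel's ray), 0 where there is no reading), "K" (3x3 intrinsics, pixels), "dist_coeffs" ([k1, k2, p1, p2, k3] as OpenCV has them; the pictures are not rectified), "pose" (4x4, takes a point from camera to world coordinates). Camera axes: x right, y up, looking along -z (the intrinsics and any distortion apply to the point x, -y, -z); pixel columns grow to the right and rows downward; lengths in mm; the calibration is good to about 2 mm. A picture is of the moment at which its call begins.
- manip.hand_in(): hands the job in, once; it reports no verdict.
The state is a dict: "t": time; "joint_positions": joint angles; "joint_velocities": joint speeds; "tau": joint torques, N m; "tool_pos": TCP position; "orientation": TCP orientation; "ft_force": force on the tool from outside, world axes, zero at the start; "moment": the same for the moment, N m; "gripper_width": opening from 0.0 (shut) to 1.0 (fully open).
Only numpy, scipy, OpenCV 4.12 (cv2) and the standard library are available. Lean on these libraries where they do the work, as an engineer would, in place of code of your own. Each camera call takes 0.05 s, during which the arm holds its last target.

## Working session

There is one attempt and no reset: what is moved stays moved. The work goes in short steps, Python scripts to look and compute and a tool call to move; the robot and the scene stay as the last step left them, time stands still between calls to the robot, and variables do not carry over. Pictures are saved under pics/ and viewed, and the job is handed in when it is done.

Besides the shell and the picture viewer there is one more tool, called as name(argument=value, ...) on one line, values as JSON. step_arm: Moves the arm, as the interface text tells. Its arguments: {"type":"object","properties":{"increments":{"type":"array"},"force":{"type":"number"}},"required":["increments"]}

```bash
mkdir -p pics; cat > h.py <<'E'
import numpy as np,cv2,pickle
from bench import manip,grab_frame
def grab(n,tag):
    f=grab_frame(n); pickle.dump(f,open(f'{n}_{tag}.pkl','wb')); cv2.imwrite(f'pics/{n}_{tag}.png',f['frame']); return f
def load(n,tag): return pickle.load(open(f'{n}_{tag}.pkl','rb'))
def p3(f,u,v,z=None):
    if z is None: z=f['z_map'][int(round(v)),int(round(u))]
    q=cv2.undistortPoints(np.array([[[u,v]]],float),np.array(f['K']),np.array(f['dist_coeffs']))[0,0]
    c=np.array([q[0]*z,-q[1]*z,-z,1]); return (np.array(f['pose'])@c)[:3]
def cloud(f):
    h,w=f['z_map'].shape; uu,vv=np.meshgrid(np.arange(w),np.arange(h))
    q=cv2.undistortPoints(np.stack([uu,vv],-1).reshape(-1,1,2).astype(float),np.array(f['K']),np.array(f['dist_coeffs'])).reshape(h,w,2)
    z=f['z_map']; c=np.stack([q[...,0]*z,-q[...,1]*z,-z,np.ones_like(z)],-1)
    P=(c@np.array(f['pose']).T)[...,:3]; P[z==0]=np.nan; return P
def crop(f,x0,y0,x1,y1,s,name): cv2.imwrite('pics/'+name,cv2.resize(f['frame'][y0:y1,x0:x1],None,fx=s,fy=s,interpolation=cv2.INTER_CUBIC))
def proj(f,p):
    c=np.linalg.inv(np.array(f['pose']))@np.append(p,1); 
    return cv2.projectPoints(np.array([[c[0],-c[1],-c[2]]]),np.zeros(3),np.zeros(3),np.array(f['K']),np.array(f['dist_coeffs']))[0].ravel()
E
python3 - <<'E'
from h import *
for n in('scene','top'):
    f=grab(n,'a'); print(n,np.round(f['pose'],2).tolist(),np.round(f['K'],1).tolist())
print(manip.get_obs(),manip.grip_depth)
E
```

```text
scene [[0.28, -0.65, 0.71, 1462.52], [0.96, 0.19, -0.2, -216.72], [-0.01, 0.73, 0.68, 887.54], [0.0, 0.0, 0.0, 1.0]] [[590.2, 0.0, 310.3], [0.0, 590.2, 236.5], [0.0, 0.0, 1.0]]
top [[0.01, 1.0, -0.05, 600.95], [-1.0, 0.01, -0.02, 14.69], [-0.02, 0.05, 1.0, 865.99], [0.0, 0.0, 0.0, 1.0]] [[440.1, 0.0, 323.0], [0.0, 440.1, 232.5], [0.0, 0.0, 1.0]]
{'t': 0.1, 'joint_positions': array([ 8.42017051e+01,  1.46505874e+01,  6.13901595e+00, -2.44028602e-02,
       -8.15845495e+01, -1.63070607e+01]), 'joint_velocities': array([ 0.07880296, -0.16013256,  0.21481511, -0.00730249,  0.06626949,
        0.06014554]), 'tau': array([-2.97696235e-03, -3.87602198e+01,  2.38474166e+01,  5.37802219e+00,
       -3.82256432e-03,  4.17080514e-06]), 'tool_pos': array([206.74636859, 509.18397051, 230.48352201]), 'orientation': array([ 1.79900969e+02, -3.82631971e-03, -2.21089439e+01]), 'ft_force': array([0.45933654, 0.04101802, 0.80292442]), 'moment': array([ 0.00955639, -0.0113801 , -0.01593599]), 'gripper_width': 1.0001596991421748} 18.700000000000003
```

View pics/scene_a.png

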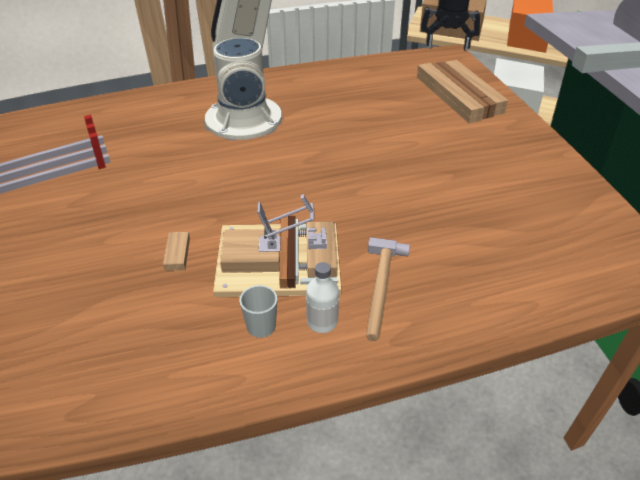

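View pics/top_a.png

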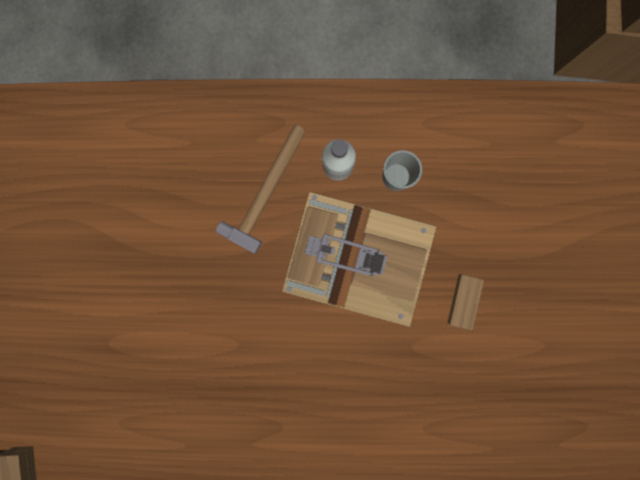

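```bash
python3 - <<'E'
from h import *
f=load('top','a'); crop(f,275,185,445,335,4.5,'top_c.png')
f=load('scene','a'); crop(f,205,185,355,305,5,'scene_c.png')
E
```

```text
(no output)
```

View pics/top_c.png

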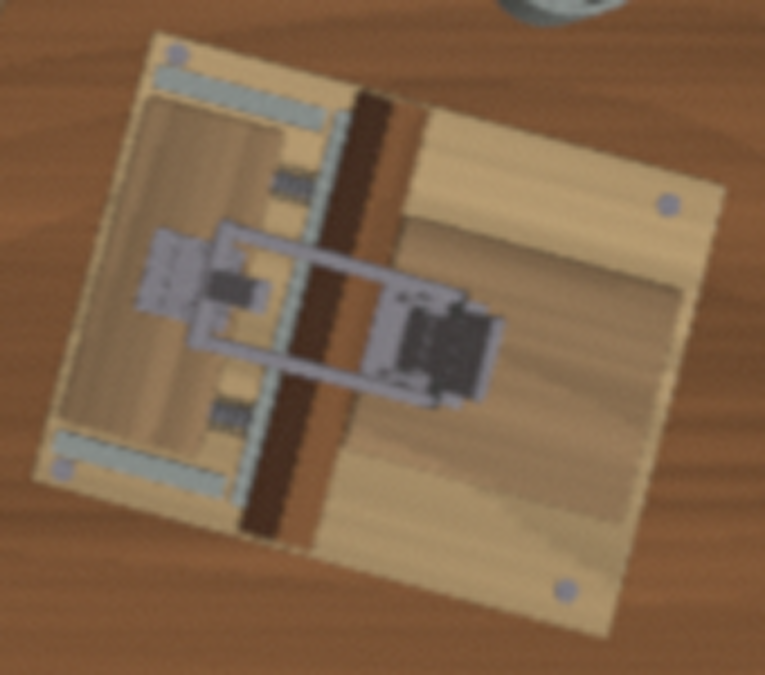

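View pics/scene_c.png

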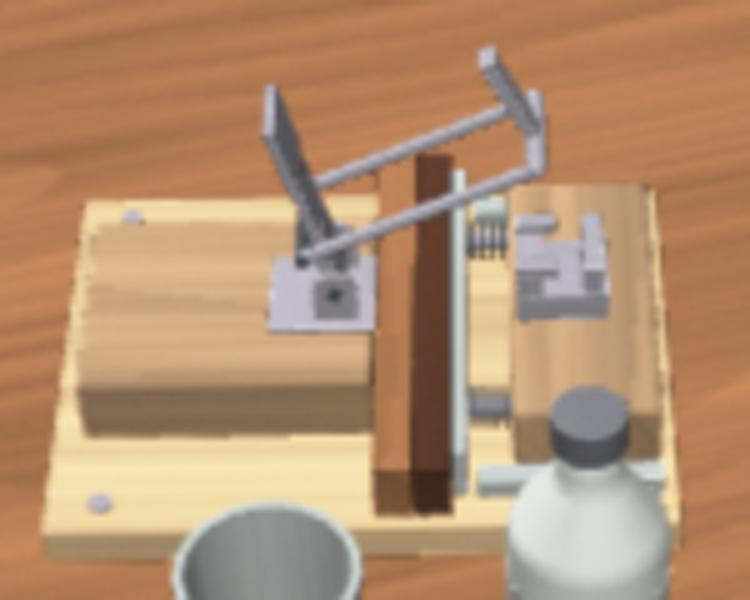

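```bash
python3 - <<'E'
from h import *
f=load('top','a')
def atz(f,u,v,h):
    a=p3(f,u,v,500);b=p3(f,u,v,900);t=(h-a[2])/(b[2]-a[2]);return a+t*(b-a)
C=[atz(f,275+a/4.5,185+b/4.5,18) for a,b in((155,33),(725,187),(608,637),(35,482))]
for c in C: print(np.round(c,1))
print([np.linalg.norm(C[i]-C[(i+1)%4]).round(1) for i in range(4)])
d=C[0]-C[1]+C[3]-C[2]; print('yaw',np.degrees(np.arctan2(d[1],d[0])))
d=C[2]-C[1]+C[3]-C[0]; print('yaw y?',np.degrees(np.arctan2(d[1],d[0])))
print('center',np.mean(C,0))
for n in('top','scene'):
    P=cloud(load(n,'a')); m=(abs(P[...,0]-560)<150)&(abs(P[...,1])<150)&(P[...,2]>85)&(P[...,2]<200)
    print(n,m.sum(), np.nanmedian(P[(abs(P[...,0]-700)<50)&(abs(P[...,1]+200)<50)][:,2]))
E
```

```text
[719.4  55.1  18. ]
[ 654.3 -189.9   18. ]
[ 462.4 -139.4   18. ]
[526.4 104.9  18. ]
[np.float64(253.5), np.float64(198.4), np.float64(252.6), np.float64(199.3)]
yaw 75.21543194682829
yaw y? 165.39826284761537
center [590.62853512 -42.32074026  18.        ]
top 907 0.6330574504068522
scene 608 -1.116180347239549
```

```bash
cat >> h.py <<'E'
YAW=np.radians(75.3)
RJ=np.array([[np.cos(YAW),-np.sin(YAW),0],[np.sin(YAW),np.cos(YAW),0],[0,0,1]])
C0=np.array([590.6,-42.3,0.])
E
python3 - <<'E'
from h import *
import matplotlib
E
python3 - <<'E'
from h import *
# orthographic views of height cloud
for n in('top','scene'):
    f=load(n,'a'); Q=(cloud(f)-C0)@RJ
    m=(abs(Q[...,0])<135)&(abs(Q[...,1])<110)&(Q[...,2]>5)&(Q[...,2]<200)
    q=Q[m]; col=f['frame'][m]
    for nm,(i,j) in {'xz':(0,2),'xy':(0,1)}.items():
        im=np.full((600,800,3),255,np.uint8); s=2.8
        mm=(abs(q[:,1])<45) if nm=='xz' else np.ones(len(q),bool)
        for p,c in zip(q[mm],col[mm]):
            cv2.circle(im,(int(400+s*p[i]),int((580-s*p[j]) if j==2 else 300-s*p[j])),2,c.tolist(),-1)
        for k in range(-140,141,20): cv2.putText(im,str(k),(int(400+s*k),598),0,.35,(0,0,255)); cv2.line(im,(int(400+s*k),580),(int(400+s*k),585),(0,0,255))
        cv2.imwrite(f'pics/o_{n}_{nm}.png',im)
    b=q[q[:,2]>85]
    print(n,b.min(0),b.max(0))
    # top surface heights
    print(np.histogram(q[:,2],bins=range(5,100,5)))
E
```

```text
top [-31.54576599 -25.65006953  85.18972072] [ 77.01491238  23.24029827 179.06573673]
(array([   4,   54, 4241,  813,  356,   80,   70,  379, 3318, 3019,   37,
         93,   59,   51,  131,   42,   11,   55]), array([ 5, 10, 15, 20, 25, 30, 35, 40, 45, 50, 55, 60, 65, 70, 75, 80, 85,
       90, 95]))
scene [-31.71547874 -28.57106905  86.09172888] [ 77.50205154  25.03844378 177.33645749]
(array([ 100,  332, 1811,  273,  235,  201,  247,  767, 2265,  901,   77,
        113,   46,   74,  115,   18,   13,   43]), array([ 5, 10, 15, 20, 25, 30, 35, 40, 45, 50, 55, 60, 65, 70, 75, 80, 85,
       90, 95]))Traceback (most recent call last):
  File "<stdin>", line 2, in <module>
ModuleNotFoundError: No module named 'matplotlib'
```

View pics/o_scene_xz.png

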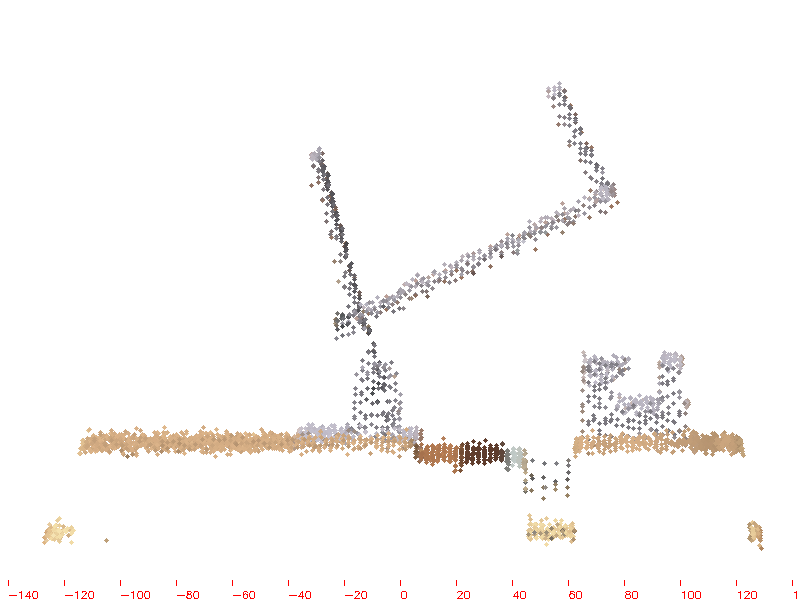

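View pics/o_top_xz.png

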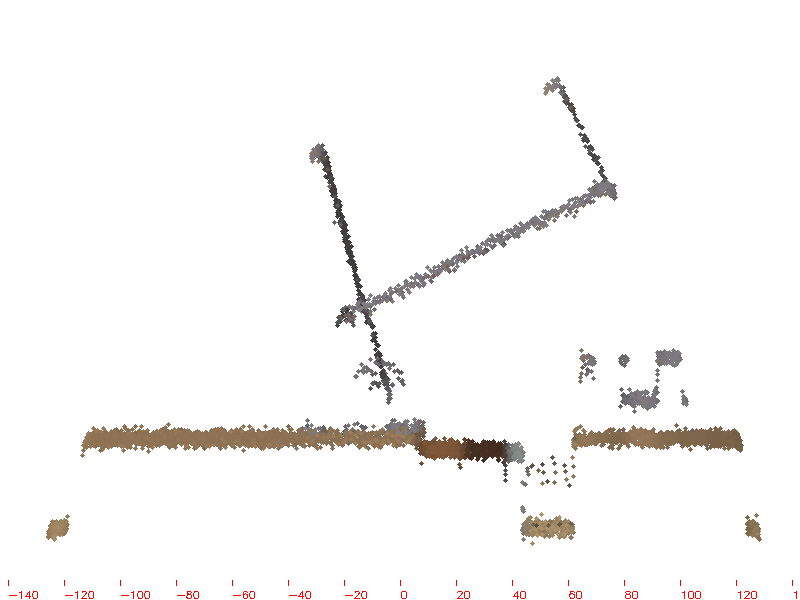

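View pics/o_top_xy.png

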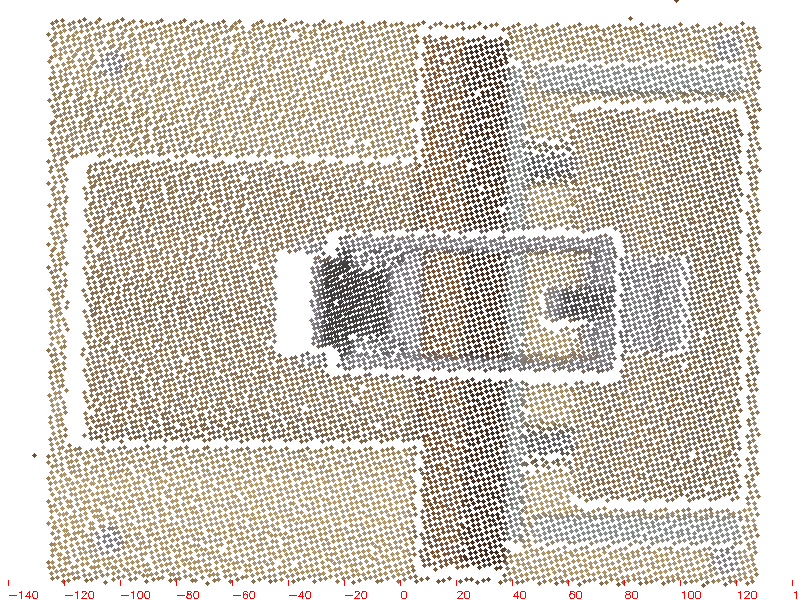

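```bash
python3 - <<'E'
from h import *
for n in('top','scene'):
    f=load(n,'a'); Q=(cloud(f)-C0)@RJ
    m=(abs(Q[...,0])<135)&(abs(Q[...,1])<110)&(Q[...,2]>5)&(Q[...,2]<200)
    q=Q[m]
    def fit(s,nm):
        c=np.median(s,0); 
        for _ in range(4):
            d=np.linalg.svd(s-c,full_matrices=False)[2][0]; r=(s-c)@np.array([-d[1],d[0]]); k=abs(r-np.median(r))<2.; s=s[k]; c=s.mean(0)
        d=np.linalg.svd(s-c,full_matrices=False)[2][0]; d*=np.sign(d[1]); print(n,nm,len(s),c.round(1),'angle',np.degrees(np.arctan2(d[1],d[0])).round(2)); return c,d
    a=q[(abs(abs(q[:,1])-21)<6)&(q[:,2]>98)&(q[:,0]>0)&(q[:,0]<66)]; fit(a[:,[0,2]],'arm')
    print(' arm y',np.median(a[a[:,1]>0][:,1]),np.median(a[a[:,1]<0][:,1]))
    t=q[(abs(q[:,1])<10)&(q[:,2]>146)&(q[:,0]>45)]; fit(t[t[:,2]<172][:,[0,2]],'tab');print(' tab y',t[:,1].min(),t[:,1].max(),'ztop',np.percentile(t[:,2],97), t[t[:,2]>174].mean(0))
    t=q[(abs(q[:,1])<10)&(q[:,2]>105)&(q[:,0]<-5)]; fit(t[(t[:,2]<147)][:,[0,2]],'lever');t2=t[t[:,2]>149];print(' tip',t2.mean(0),t2[:,2].max(),t[:,1].mean())
    b=q[(abs(q[:,1])<20)&(q[:,0]>66)&(q[:,2]>125)&(q[:,2]<146)];print(' bar',b.mean(0),b.max(0),b.min(0))
    k=q[(abs(q[:,1])<22)&(q[:,0]>58)&(q[:,2]>76)&(q[:,2]<84)]; 
    print(' keeper y',np.percentile(k[:,1],[1,99]),'x',k[:,0].min(),k[:,0].max())
    w=k[k[:,0]>86]; print(' wall x',np.percentile(w[:,0],[2,50,98])); w=k[(k[:,0]<86)]; print(' lip x',np.percentile(w[:,0],[2,50,98]))
    for lo,hi,nm in((47,53,'wood50'),(15,21,'deck')):
        s=q[(q[:,2]>lo)&(q[:,2]<hi)]; print(' ',nm,np.median(s[:,2]))
    s=q[(q[:,2]>53)&(q[:,2]<57)&(abs(q[:,1])<40)]; print(' plate x',np.percentile(s[:,0],[2,98]))
    s=q[(q[:,2]>58)&(q[:,2]<75)&(q[:,0]<20)]; print(' block x',np.percentile(s[:,0],[2,98]), np.percentile(s[:,1],[2,98]))
E
python3 - <<'E'
import sys; sys.path.insert(0,'.')
from h import *
f=load('top','a'); crop(f,295,220,395,285,8,'top_k.png')
f=load('scene','a'); crop(f,300,215,340,255,15,'scene_k.png')
E
```

```text
top arm 236 [ 34.  120.6] angle 26.17
 arm y 19.65577999905416 -22.248341706725206
top tab 58 [ 65.3 159.7] angle 115.75
 tab y -7.373910003868773 4.4226266548682265 ztop 178.33133618014446 [ 55.05715636  -1.49467235 176.20104063]
top lever 109 [-20.4 126.5] angle 104.93
 tip [-28.78789153   0.39115709 151.95949828] 155.04594859808378 0.016553345744100955
 bar [ 72.89759171   0.81821992 139.74242984] [ 77.01491238  19.67263115 145.88439632] [ 66.14430215 -19.84709376 134.89343008]
 keeper y [-18.50303945  14.98735412] x 64.7304945685672 100.16013329727305
 wall x [92.0335761  95.86788219 99.91631039]
 lip x [64.74925905 68.22950329 81.20018617]
  wood50 50.17194961815994
  deck 18.4480341059608
 plate x [-102.99948394  112.73683159]
 block x [-15.32385257   0.93965132] [-18.28611985  16.77788098]
scene arm 136 [ 32.8 117.4] angle 24.92
 arm y 19.51088054812601 -22.607025854057255
scene tab 36 [ 65.4 157.5] angle 115.83
 tab y -8.818053478131299 5.497790877879602 ztop 175.95316992230727 [ 55.93868708  -1.88528461 175.4728897 ]
scene lever 58 [-21.5 125.9] angle 105.08
 tip [-29.93516051   1.10412504 151.15413007] 153.3127941732971 -0.30115340183724615
 bar [ 73.24560101  -3.75258556 139.13500324] [ 77.50205154  19.85389224 145.7018382 ] [ 66.26235503 -19.91360347 134.65275982]
 keeper y [-18.58631859  15.65232356] x 65.37738842571451 100.94563846371082
 wall x [ 92.75407364  96.58518685 100.9319919 ]
 lip x [65.42768498 73.54345572 81.51425686]
  wood50 49.29925730752791
  deck 17.286179154937088
 plate x [-101.17991948   99.87196937]
 block x [-16.14035992   0.18328482] [-19.55558206  17.56826222]
```

View pics/scene_k.png

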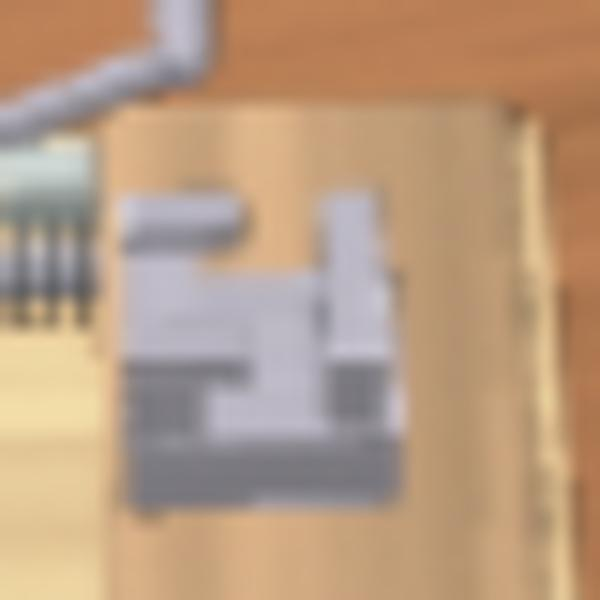

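```bash
cat >> h.py <<'E'
from scipy.spatial.transform import Rotation as Ro
Y0=-1.5; PIV=np.array([-7.6,68.]); 
def hinge(th): return PIV+np.array([-5.4*np.cos(th)-25.4*np.sin(th), -5.4*np.sin(th)+25.4*np.cos(th)])
def Rtool(b): # tilt b rad: tool z=-bail z
    J=np.array([[-np.cos(b),0,np.sin(b)],[0,1,0],[-np.sin(b),0,-np.cos(b)]]) # columns x,y,z in jig
    return RJ@J
def W(x,z,y=Y0): return C0+RJ@np.array([x,y,z])
def bailpt(bar,b,k): return np.array(bar)+k*np.array([-np.sin(b),np.cos(b)])
def cur():
    o=manip.get_obs(); return np.array(o['tool_pos']),Ro.from_euler('xyz',o['orientation'],degrees=True).as_matrix(),o
def plan(p,R,n,rot=True,frm=None):
    q,S,o=cur()
    if frm is not None: q,S=frm
    rv=Ro.from_matrix(S.T@R).as_rotvec(degrees=True) if rot else np.zeros(3)
    d=(np.array(p)-q)/10/n; Ri=S.copy()
    for i in range(n):
        print(np.round(Ri.T@d,3).tolist(),np.round(rv/n,2).tolist()); Ri=Ri@Ro.from_rotvec(rv/n,degrees=True).as_matrix()
def jig():
    q,S,o=cur(); c=RJ.T@(q-C0); J=RJ.T@S; b=np.degrees(np.arctan2(J[0,2],-J[2,2]))
    print('t',round(o['t'],2),'jigTCP',c.round(1),'b',b.round(2),'yaxis',J[:,1].round(3),'F jig',(RJ.T@o['ft_force']).round(1),'M',(RJ.T@o['moment']).round(2),'g',round(float(o['gripper_width']),3))
E
python3 - <<'E'
from h import *
b=np.radians(25.8); bar=(73.8,136.4)
t=bailpt(bar,b,17); a=bailpt(bar,b,100)
print('grasp',W(*t),'appr',W(*a))
plan(W(*a),Rtool(0),15,rot=False)
q,S,o=cur(); print(Ro.from_matrix(S.T@Rtool(0)).as_rotvec(degrees=True))
# bystanders
P=(cloud(load('top','a'))-C0)@RJ
for nm,u,v in(('glue',340,147),('tin',402,157),('offcut',467,300),('head',238,238)): print(nm,P[v,u].round(0))
E
```

```text
grasp [608.900701    21.54697811 151.70541911] appr [599.73390302 -13.3947775  226.43187714]
[3.738, 2.242, 0.031] [0.0, 0.0, 0.0]
[3.738, 2.242, 0.031] [0.0, 0.0, 0.0]
[3.738, 2.242, 0.031] [0.0, 0.0, 0.0]
[3.738, 2.242, 0.031] [0.0, 0.0, 0.0]
[3.738, 2.242, 0.031] [0.0, 0.0, 0.0]
[3.738, 2.242, 0.031] [0.0, 0.0, 0.0]
[3.738, 2.242, 0.031] [0.0, 0.0, 0.0]
[3.738, 2.242, 0.031] [0.0, 0.0, 0.0]
[3.738, 2.242, 0.031] [0.0, 0.0, 0.0]
[3.738, 2.242, 0.031] [0.0, 0.0, 0.0]
[3.738, 2.242, 0.031] [0.0, 0.0, 0.0]
[3.738, 2.242, 0.031] [0.0, 0.0, 0.0]
[3.738, 2.242, 0.031] [0.0, 0.0, 0.0]
[3.738, 2.242, 0.031] [0.0, 0.0, 0.0]
[3.738, 2.242, 0.031] [0.0, 0.0, 0.0]
[ 7.85006796e-02 -7.45156984e-02  8.25910307e+01]
glue [  87. -169.  152.]
tin [ -26. -205.   52.]
offcut [-218.   22.   22.]
head [236.  21.  26.]
```

step_arm(increments=[{"tx": 3.74,"ty": 2.24,"az": 8.3,"gripper": 1},{"tx": 3.74,"ty": 2.24,"gripper": 1},{"tx": 3.74,"ty": 2.24,"gripper": 1},{"tx": 3.74,"ty": 2.24,"gripper": 1},{"tx": 3.74,"ty": 2.24,"gripper": 1}])

```text
invalid input at $.increments[0]: expected keys ax, ay, az, tx, ty, tz, gripper
```

```bash
python3 - <<'E'
from h import *
jig();plan(W(*bailpt((73.8,136.4),np.radians(25.8),100)),Rtool(0),10)
E
```

```text
t 0.1 jigTCP [436.  511.2 230.5] b -0.1 yaxis [-0.992  0.129  0.002] F jig [ 0.2 -0.4  0.8] M [-0.01 -0.01 -0.02] g 1.0
[5.608, 3.362, 0.047] [0.01, -0.01, 8.26]
[6.033, 2.522, 0.046] [0.01, -0.01, 8.26]
[6.332, 1.629, 0.044] [0.01, -0.01, 8.26]
[6.501, 0.703, 0.043] [0.01, -0.01, 8.26]
[6.534, -0.238, 0.043] [0.01, -0.01, 8.26]
[6.432, -1.175, 0.042] [0.01, -0.01, 8.26]
[6.197, -2.086, 0.041] [0.01, -0.01, 8.26]
[5.833, -2.955, 0.041] [0.01, -0.01, 8.26]
[5.348, -3.762, 0.041] [0.01, -0.01, 8.26]
[4.752, -4.491, 0.04] [0.01, -0.01, 8.26]
```

step_arm(increments=[{"ax": 0,"ay": 0,"az": 0,"tx": 3.74,"ty": 2.24,"tz": 0.03,"gripper": 1},{"ax": 0,"ay": 0,"az": 0,"tx": 3.74,"ty": 2.24,"tz": 0.03,"gripper": 1},{"ax": 0,"ay": 0,"az": 0,"tx": 3.74,"ty": 2.24,"tz": 0.03,"gripper": 1},{"ax": 0,"ay": 0,"az": 0,"tx": 3.74,"ty": 2.24,"tz": 0.03,"gripper": 1},{"ax": 0,"ay": 0,"az": 0,"tx": 3.74,"ty": 2.24,"tz": 0.03,"gripper": 1}])

```text
t: 0.6
tool_pos: [338.6, 333.8, 229.5]
orientation: [180.0, 0.0, -22.1]
ft_force: [0.6, -0.5, 0.0]
gripper_width: 1.005
```

step_arm(increments=[{"ax": 0,"ay": 0,"az": 0,"tx": 3.74,"ty": 2.24,"tz": 0.03,"gripper": 1},{"ax": 0,"ay": 0,"az": 0,"tx": 3.74,"ty": 2.24,"tz": 0.03,"gripper": 1},{"ax": 0,"ay": 0,"az": 0,"tx": 3.74,"ty": 2.24,"tz": 0.03,"gripper": 1},{"ax": 0,"ay": 0,"az": 0,"tx": 3.74,"ty": 2.24,"tz": 0.03,"gripper": 1},{"ax": 0,"ay": 0,"az": 0,"tx": 3.74,"ty": 2.24,"tz": 0.03,"gripper": 1}])

```text
t: 1.1
tool_pos: [469.7, 159.6, 228.0]
orientation: [180.0, 0.0, -22.1]
ft_force: [0.5, 0.3, 0.1]
gripper_width: 0.999
```

step_arm(increments=[{"ax": 0,"ay": 0,"az": 8.26,"tx": 0,"ty": 0,"tz": 0,"gripper": 1},{"ax": 0,"ay": 0,"az": 8.26,"tx": 0,"ty": 0,"tz": 0,"gripper": 1},{"ax": 0,"ay": 0,"az": 8.26,"tx": 0,"ty": 0,"tz": 0,"gripper": 1},{"ax": 0,"ay": 0,"az": 8.26,"tx": 0,"ty": 0,"tz": 0,"gripper": 1},{"ax": 0,"ay": 0,"az": 8.26,"tx": 0,"ty": 0,"tz": 0,"gripper": 1}])

```text
t: 1.6
tool_pos: [468.9, 161.1, 227.8]
orientation: [179.9, 0.0, -63.8]
ft_force: [-0.4, 1.3, -0.3]
gripper_width: 1.0
```

step_arm(increments=[{"ax": 0,"ay": 0,"az": 8.26,"tx": 0,"ty": 0,"tz": 0,"gripper": 1},{"ax": 0,"ay": 0,"az": 8.26,"tx": 0,"ty": 0,"tz": 0,"gripper": 1},{"ax": 0,"ay": 0,"az": 8.26,"tx": 0,"ty": 0,"tz": 0,"gripper": 1},{"ax": 0,"ay": 0,"az": 8.26,"tx": 0,"ty": 0,"tz": 0,"gripper": 1},{"ax": 0,"ay": 0,"az": 8.26,"tx": 0,"ty": 0,"tz": 0,"gripper": 1}])

```text
t: 2.1
tool_pos: [468.9, 161.2, 227.8]
orientation: [180.0, -0.0, -105.0]
ft_force: [0.3, 0.6, -1.0]
gripper_width: 1.003
```

```bash
python3 - <<'E'
from h import *
jig();plan(W(*bailpt((73.8,136.4),np.radians(25.8),100)),Rtool(np.radians(25.8)),5)
print(cur()[2]['joint_positions'])
E
```

```text
t 2.1 jigTCP [166.  169.4 227.8] b -0.03 yaxis [0.006 1.    0.001] F jig [ 0.6 -0.2 -1. ] M [ 0.01 -0.    0.  ] g 1.003
[2.693, -3.435, 0.027] [-0.01, -5.17, -0.07]
[2.689, -3.431, -0.217] [-0.01, -5.17, -0.07]
[2.663, -3.428, -0.458] [-0.01, -5.17, -0.07]
[2.615, -3.425, -0.697] [-0.01, -5.17, -0.07]
[2.546, -3.421, -0.93] [-0.01, -5.17, -0.07]
[ 3.71080209e+01  8.55658901e+00 -1.95594394e+00 -1.78749819e-02
 -7.95429025e+01 -5.21529608e+01]
```

step_arm(increments=[{"ax": 0,"ay": -5.17,"az": -0.07,"tx": 2.69,"ty": -3.43,"tz": 0.03,"gripper": 1},{"ax": 0,"ay": -5.17,"az": -0.07,"tx": 2.69,"ty": -3.43,"tz": -0.22,"gripper": 1},{"ax": 0,"ay": -5.17,"az": -0.07,"tx": 2.66,"ty": -3.43,"tz": -0.46,"gripper": 1},{"ax": 0,"ay": -5.17,"az": -0.07,"tx": 2.62,"ty": -3.43,"tz": -0.7,"gripper": 1},{"ax": 0,"ay": -5.17,"az": -0.07,"tx": 2.55,"ty": -3.42,"tz": -0.93,"gripper": 1}])

```text
t: 2.6
tool_pos: [601.9, -13.9, 227.4]
orientation: [-179.8, 26.1, -104.2]
ft_force: [1.1, 0.9, -0.4]
gripper_width: 1.004
```

step_arm(increments=[{"ax": 0,"ay": 0,"az": 0,"tx": 0,"ty": 0,"tz": 0,"gripper": 0.2},{"ax": 0,"ay": 0,"az": 0,"tx": 0,"ty": 0,"tz": 0,"gripper": 0.2},{"ax": 0,"ay": 0,"az": 0,"tx": 0,"ty": 0,"tz": 0,"gripper": 0.2},{"ax": 0,"ay": 0,"az": 0,"tx": 0,"ty": 0,"tz": 0,"gripper": 0.2},{"ax": 0,"ay": 0,"az": 0,"tx": 0,"ty": 0,"tz": 0,"gripper": 0.2}])

```text
t: 3.1
tool_pos: [600.7, -10.8, 227.6]
orientation: [-179.9, 25.9, -104.1]
ft_force: [0.7, 0.1, 0.1]
gripper_width: 0.599
```

```bash
python3 - <<'E'
from h import *
jig();plan(W(*bailpt((73.8,136.4),np.radians(25.8),17)),Rtool(np.radians(25.8)),5)
f=grab('scene','b'); crop(f,200,80,360,280,3,'scene_bc.png')
f=grab('top','b'); crop(f,275,155,445,335,3.3,'top_bc.png')
E
```

```text
t 3.1 jigTCP [ 33.   -1.8 227.6] b 25.85 yaxis [-0.009  1.    -0.002] F jig [ 0.2 -0.7  0.1] M [ 0.    1.29 -0.02] g 0.599
[0.061, 0.003, 1.658] [0.02, 0.01, 0.1]
[0.061, 0.004, 1.658] [0.02, 0.01, 0.1]
[0.06, 0.004, 1.658] [0.02, 0.01, 0.1]
[0.06, 0.005, 1.658] [0.02, 0.01, 0.1]
[0.06, 0.005, 1.658] [0.02, 0.01, 0.1]
```

View pics/scene_bc.png

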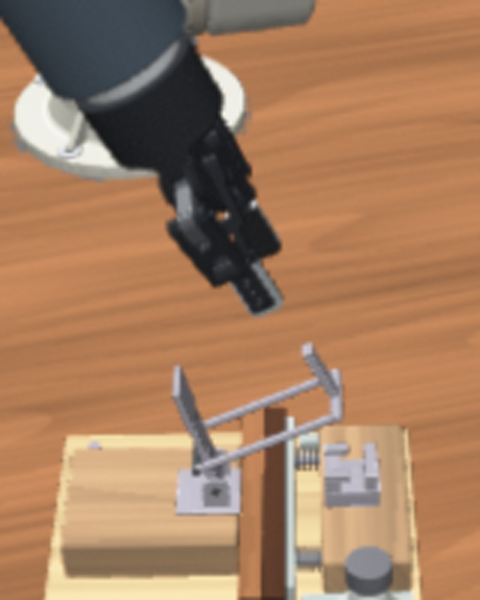

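View pics/top_bc.png

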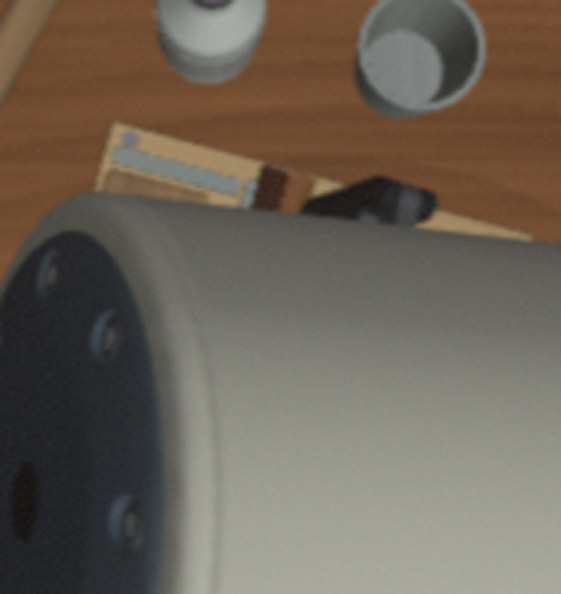

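step_arm(increments=[{"ax": 0,"ay": 0,"az": 0.5,"tx": 0.3,"ty": 0,"tz": 1.5,"gripper": 0.0},{"ax": 0,"ay": 0,"az": 0,"tx": 0,"ty": 0,"tz": 1.5,"gripper": 0.0},{"ax": 0,"ay": 0,"az": 0,"tx": 0,"ty": 0,"tz": 1.2,"gripper": 0.0},{"ax": 0,"ay": 0,"az": 0,"tx": 0,"ty": 0,"tz": 0,"gripper": 0.0},{"ax": 0,"ay": 0,"az": 0,"tx": 0,"ty": 0,"tz": 0,"gripper": 0.0}])

```text
t: 3.7
tool_pos: [605.0, 2.7, 188.2]
orientation: [179.9, 25.8, -104.8]
ft_force: [0.3, -0.5, 0.2]
gripper_width: 0.499
```

```bash
python3 - <<'E'
from h import *
jig();plan(W(*bailpt((73.8,136.4),np.radians(25.8),17)),Rtool(np.radians(25.8)),3)
f=grab('scene','c'); crop(f,230,110,350,260,4,'scene_cc.png')
q,S,o=cur(); print('TCP px',proj(f,q), ((proj(f,q)-[230,110])*4).round())
P=(cloud(f)-C0)@RJ
m=(P[...,2]>130)&(P[...,2]<220)&(abs(P[...,0]-55)<40)&(abs(P[...,1])<60)
im=np.full((500,600,3),255,np.uint8)
for p,c in zip(P[m],f['frame'][m]): cv2.circle(im,(int(6*(p[0]-10)),int(490-6*(p[2]-130))),2,c.tolist(),-1)
c=RJ.T@(q-C0); cv2.circle(im,(int(6*(c[0]-10)),int(490-6*(c[2]-130))),5,(0,0,255),2)
cv2.imwrite('pics/o_c.png',im)
E
```

```text
t 3.7 jigTCP [ 47.2  -2.5 188.2] b 25.83 yaxis [0.001 1.    0.002] F jig [-0.4 -0.4  0.2] M [-0.03  1.33 -0.04] g 0.499
[-0.047, 0.033, 1.375] [0.03, 0.01, -0.04]
[-0.047, 0.034, 1.375] [0.03, 0.01, -0.04]
[-0.047, 0.034, 1.375] [0.03, 0.01, -0.04]
TCP px [297.66893091 191.22060841] [271. 325.]
```

View pics/scene_cc.png

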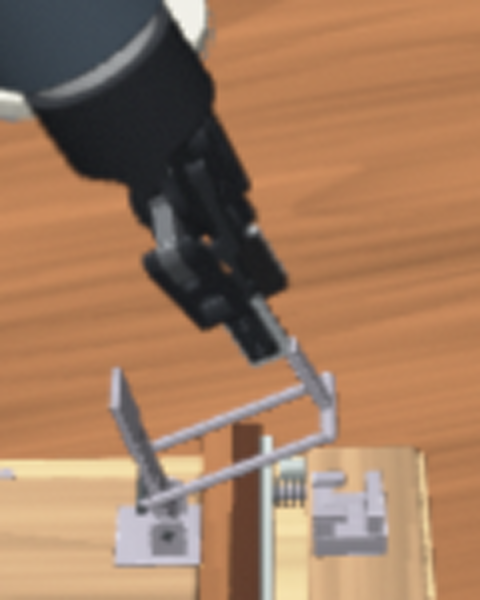

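View pics/o_c.png

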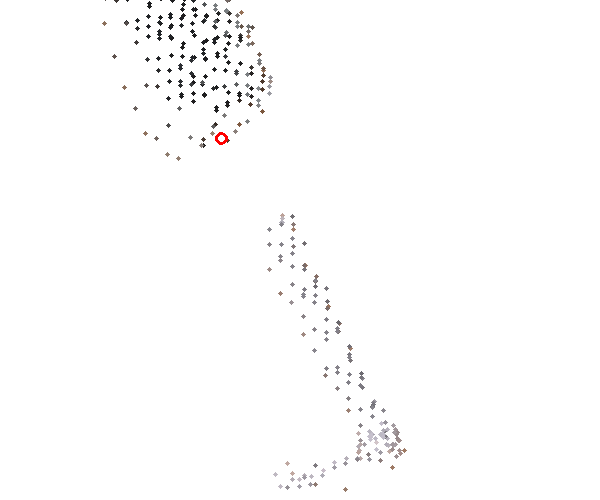

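step_arm(increments=[{"ax": 0,"ay": 0,"az": 0,"tx": -0.12,"ty": 0.1,"tz": 1.4,"gripper": 0.0},{"ax": 0,"ay": 0,"az": 0,"tx": 0,"ty": 0,"tz": 1.4,"gripper": 0.0},{"ax": 0,"ay": 0,"az": 0,"tx": 0,"ty": 0,"tz": 1.35,"gripper": 0.0},{"ax": 0,"ay": 0,"az": 0,"tx": 0,"ty": 0,"tz": 0,"gripper": 0.0},{"ax": 0,"ay": 0,"az": 0,"tx": 0,"ty": 0,"tz": 0,"gripper": 0.0}])

```text
t: 4.25
tool_pos: [608.8, 21.3, 150.8]
orientation: [179.8, 25.8, -104.9]
ft_force: [0.3, -0.2, 0.4]
gripper_width: 0.501
```

```bash
python3 - <<'E'
from h import *
jig()
f=grab('scene','d'); crop(f,230,110,350,260,4,'scene_dc.png')
E
```

```text
t 4.25 jigTCP [ 66.1  -1.4 150.8] b 25.82 yaxis [0.002 1.    0.003] F jig [-0.1 -0.3  0.4] M [0.01 1.3  0.01] g 0.501
```

View pics/scene_dc.png

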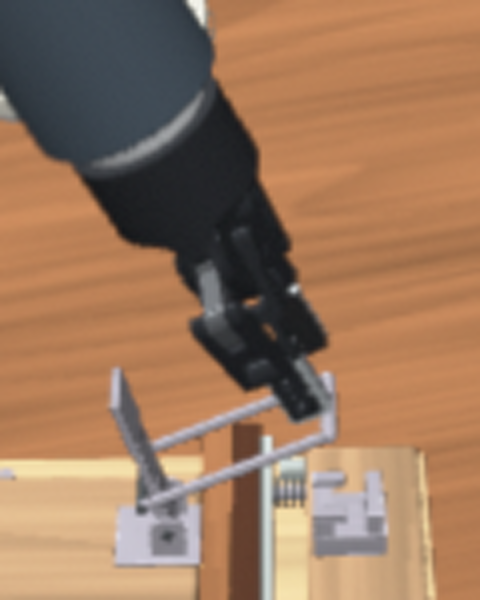

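step_arm(increments=[{"ax": 0,"ay": 0,"az": 0,"tx": 0,"ty": 0,"tz": 0,"gripper": -0.5},{"ax": 0,"ay": 0,"az": 0,"tx": 0,"ty": 0,"tz": 0,"gripper": -0.7},{"ax": 0,"ay": 0,"az": 0,"tx": 0,"ty": 0,"tz": 0,"gripper": -0.9},{"ax": 0,"ay": 0,"az": 0,"tx": 0,"ty": 0,"tz": 0,"gripper": -1},{"ax": 0,"ay": 0,"az": 0,"tx": 0,"ty": 0,"tz": 0,"gripper": -1}], force=20)

```text
t: 4.8
tool_pos: [608.9, 21.4, 151.4]
orientation: [179.9, 25.9, -104.9]
ft_force: [-0.6, 0.4, 2.0]
gripper_width: 0.128
```

```bash
python3 - <<'E'
from h import *
jig()
E
```

```text
t 4.8 jigTCP [ 66.3  -1.5 151.4] b 25.86 yaxis [0.002 1.    0.002] F jig [0.2 0.7 2. ] M [0.27 0.99 0.12] g 0.128
```

```bash
cat >> h.py <<'E'
from scipy.optimize import brentq
def solve(bar):
    bar=np.array(bar,float)
    g=lambda th: np.linalg.norm(bar-hinge(th))-104
    ths=np.linspace(-.4,1.4,200); v=[g(t) for t in ths]
    i=[k for k in range(199) if v[k]*v[k+1]<=0]
    if not i: return None
    th=brentq(g,ths[i[0]],ths[i[0]+1]); d=bar-hinge(th); return th,np.arctan2(d[1],d[0])
def tcp_for(bar,K=17.,db=0):
    s=solve(bar); b=s[1]+np.radians(db); return W(*bailpt(bar,s[1],K)),Rtool(b),s
def barest(K=17.):
    q,S,o=cur(); c=RJ.T@(q-C0); J=RJ.T@S; b=np.arctan2(J[0,2],-J[2,2]); return (c[[0,2]]-K*np.array([-np.sin(b),np.cos(b)]))
E
python3 - <<'E'
from h import *
print(barest())
for bar in((73.8,136.4),(80,115),(86.8,95),(86.8,85),(86.8,76),(86.8,68),(79.6,68),(80,90),(92,90)): 
    s=solve(bar); print(bar,s and np.degrees(s).round(1))
p,R,s=tcp_for((80,115)); plan(p,R,5)
p2,R2,s=tcp_for((86.8,95)); plan(p2,R2,5,frm=(p,R))
E
```

```text
[ 73.69445875 136.08187132]
(73.8, 136.4) [15.9 25.9]
(80, 115) [19.1 13.8]
(86.8, 95) [9.6 1.6]
(86.8, 85) [ 9.1 -4. ]
(86.8, 76) [ 6.6 -9.2]
(86.8, 68) [  2.5 -14. ]
(79.6, 68) [ 22.1 -11.9]
(80, 90) [27.1  1. ]
(92, 90) [-2.4 -2. ]
[-0.001, 0.0, 0.442] [0.01, 2.42, -0.03]
[-0.019, 0.0, 0.442] [0.01, 2.42, -0.03]
[-0.038, 0.0, 0.44] [0.01, 2.42, -0.03]
[-0.057, 0.0, 0.438] [0.01, 2.42, -0.03]
[-0.075, 0.001, 0.436] [0.01, 2.42, -0.03]
[-0.109, -0.0, 0.429] [0.0, 2.44, 0.0]
[-0.127, -0.0, 0.424] [0.0, 2.44, 0.0]
[-0.145, -0.0, 0.418] [0.0, 2.44, 0.0]
[-0.162, -0.0, 0.411] [0.0, 2.44, 0.0]
[-0.18, -0.0, 0.404] [0.0, 2.44, 0.0]
```

step_arm(increments=[{"ax": 0,"ay": 2.42,"az": 0,"tx": 0,"ty": 0,"tz": 0.44,"gripper": -1},{"ax": 0,"ay": 2.42,"az": 0,"tx": -0.02,"ty": 0,"tz": 0.44,"gripper": -1},{"ax": 0,"ay": 2.42,"az": 0,"tx": -0.04,"ty": 0,"tz": 0.44,"gripper": -1},{"ax": 0,"ay": 2.42,"az": 0,"tx": -0.06,"ty": 0,"tz": 0.44,"gripper": -1},{"ax": 0,"ay": 2.42,"az": 0,"tx": -0.08,"ty": 0,"tz": 0.44,"gripper": -1}])

```text
t: 5.3
tool_pos: [611.5, 31.0, 131.3]
orientation: [179.9, 13.7, -104.8]
ft_force: [-0.9, 0.0, -0.1]
gripper_width: 0.135
```

step_arm(increments=[{"ax": 0,"ay": 2.44,"az": 0,"tx": -0.11,"ty": 0,"tz": 0.43,"gripper": -1},{"ax": 0,"ay": 2.44,"az": 0,"tx": -0.13,"ty": 0,"tz": 0.42,"gripper": -1},{"ax": 0,"ay": 2.44,"az": 0,"tx": -0.15,"ty": 0,"tz": 0.42,"gripper": -1},{"ax": 0,"ay": 2.44,"az": 0,"tx": -0.16,"ty": 0,"tz": 0.41,"gripper": -1},{"ax": 0,"ay": 2.44,"az": 0,"tx": -0.18,"ty": 0,"tz": 0.4,"gripper": -1}])

```text
t: 5.8
tool_pos: [613.8, 40.4, 111.4]
orientation: [179.9, 1.4, -104.8]
ft_force: [-1.3, -2.3, -2.0]
gripper_width: 0.131
```

```bash
python3 - <<'E'
from h import *
jig(); print(barest())
f=grab('scene','e'); crop(f,230,110,350,260,4,'scene_ec.png')
Q=(cloud(f)-C0)@RJ
a=Q[(abs(abs(Q[...,1])-21)<7)&(Q[...,2]>84)&(Q[...,2]<105)&(Q[...,0]>5)&(Q[...,0]<92)]
print(len(a)); 
if len(a)>10: print(np.polyfit(a[:,0],a[:,2],1))
im=np.full((500,700,3),255,np.uint8); m=(abs(Q[...,1])<40)&(Q[...,2]>45)&(Q[...,0]>-50)&(Q[...,0]<125)
for p,c in zip(Q[m],f['frame'][m]): cv2.circle(im,(int(4*(p[0]+50)),int(490-4*(p[2]-45))),2,c.tolist(),-1)
c=barest(); cv2.circle(im,(int(4*(c[0]+50)),int(490-4*(c[1]-45))),16,(0,0,255),1)
cv2.imwrite('pics/o_e.png',im)
E
```

```text
t 5.8 jigTCP [ 85.9  -1.5 111.4] b 1.39 yaxis [0.002 1.    0.003] F jig [-2.6  0.7 -2. ] M [-0.16  1.04  0.01] g 0.131
[86.26207002 94.43654862]
242
[2.16713593e-02 9.31460922e+01]
```

View pics/scene_ec.png

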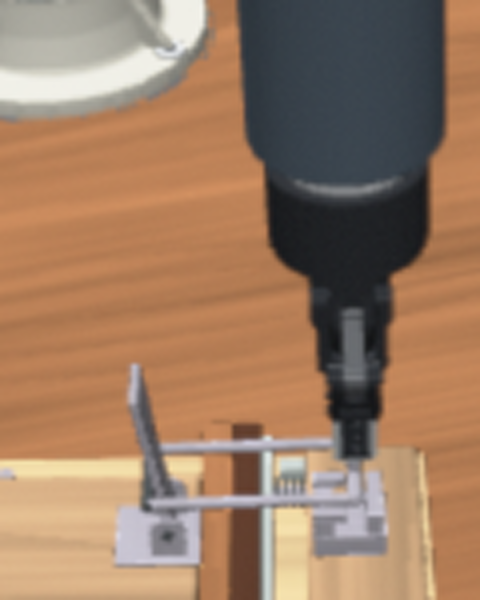

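View pics/o_e.png

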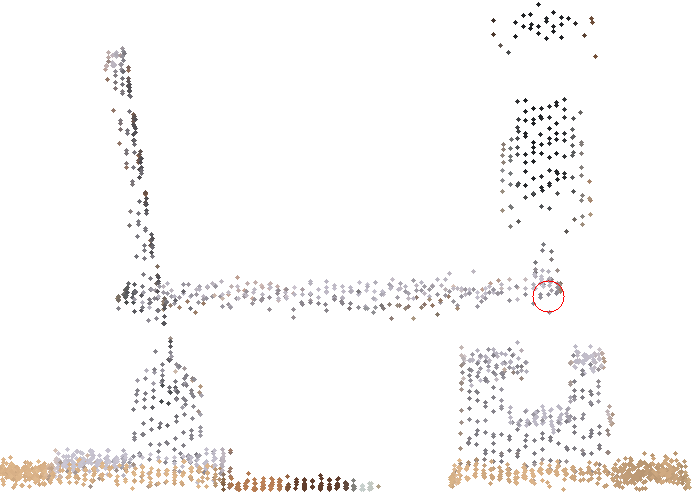

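```bash
python3 - <<'E'
from h import *
p,R,s=tcp_for((87,84)); plan(p,R,5)
p2,R2,s=tcp_for((87,76)); plan(p2,R2,5,frm=(p,R))
E
```

```text
[-0.028, -0.006, 0.19] [0.04, 1.17, -0.01]
[-0.032, -0.006, 0.189] [0.04, 1.17, -0.01]
[-0.036, -0.006, 0.188] [0.04, 1.17, -0.01]
[-0.04, -0.006, 0.187] [0.04, 1.17, -0.01]
[-0.043, -0.006, 0.187] [0.04, 1.17, -0.01]
[-0.04, 0.0, 0.161] [-0.0, 0.93, 0.0]
[-0.043, 0.0, 0.16] [-0.0, 0.93, 0.0]
[-0.045, 0.0, 0.159] [-0.0, 0.93, 0.0]
[-0.048, 0.0, 0.158] [-0.0, 0.93, 0.0]
[-0.051, 0.0, 0.158] [-0.0, 0.93, 0.0]
```

step_arm(increments=[{"ax": 0,"ay": 1.17,"az": 0,"tx": -0.03,"ty": 0,"tz": 0.19,"gripper": -1},{"ax": 0,"ay": 1.17,"az": 0,"tx": -0.03,"ty": 0,"tz": 0.19,"gripper": -1},{"ax": 0,"ay": 1.17,"az": 0,"tx": -0.04,"ty": 0,"tz": 0.19,"gripper": -1},{"ax": 0,"ay": 1.17,"az": 0,"tx": -0.04,"ty": 0,"tz": 0.19,"gripper": -1},{"ax": 0,"ay": 1.17,"az": 0,"tx": -0.04,"ty": 0,"tz": 0.19,"gripper": -1}])

```text
t: 6.35
tool_pos: [614.4, 42.5, 102.0]
orientation: [179.9, -4.4, -104.8]
ft_force: [-0.1, -0.1, -1.7]
gripper_width: 0.132
```

```bash
python3 - <<'E'
from h import *
jig(); print(barest())
p2,R2,s=tcp_for((87,76)); plan(p2,R2,5)
E
```

```text
t 6.35 jigTCP [ 88.1  -1.5 102. ] b -4.37 yaxis [0.002 1.    0.002] F jig [-0.1  0.1 -1.7] M [-0.21 -0.17  0.03] g 0.132
[86.76126225 85.08133846]
[-0.047, -0.001, 0.182] [0.03, 0.97, -0.02]
[-0.051, -0.001, 0.181] [0.03, 0.97, -0.02]
[-0.054, -0.001, 0.18] [0.03, 0.97, -0.02]
[-0.057, -0.001, 0.179] [0.03, 0.97, -0.02]
[-0.06, -0.001, 0.178] [0.03, 0.97, -0.02]
```

Now feel down gently, 1 mm rows, watching the force.

step_arm(increments=[{"ax": 0,"ay": 0.5,"az": 0,"tx": -0.03,"ty": 0,"tz": 0.09,"gripper": -1},{"ax": 0,"ay": 0.5,"az": 0,"tx": -0.03,"ty": 0,"tz": 0.09,"gripper": -1},{"ax": 0,"ay": 0.5,"az": 0,"tx": -0.03,"ty": 0,"tz": 0.09,"gripper": -1},{"ax": 0,"ay": 0.5,"az": 0,"tx": -0.03,"ty": 0,"tz": 0.09,"gripper": -1},{"ax": 0,"ay": 0,"az": 0,"tx": 0,"ty": 0,"tz": 0,"gripper": -1}])

```text
t: 6.85
tool_pos: [614.6, 43.5, 98.3]
orientation: [179.9, -6.3, -104.8]
ft_force: [0.1, -0.7, -0.7]
gripper_width: 0.135
```

```bash
python3 - <<'E'
from h import *
jig(); print(barest())
p2,R2,s=tcp_for((87,72)); plan(p2,R2,5)
E
```

```text
t 6.85 jigTCP [89.1 -1.4 98.3] b -6.33 yaxis [0.002 1.    0.003] F jig [-0.7 -0.3 -0.7] M [-0.45 -0.29  0.05] g 0.135
[87.17894484 81.43288717]
[-0.049, -0.002, 0.189] [0.03, 1.06, -0.02]
[-0.052, -0.002, 0.188] [0.03, 1.06, -0.02]
[-0.055, -0.002, 0.187] [0.03, 1.06, -0.02]
[-0.059, -0.002, 0.186] [0.03, 1.06, -0.02]
[-0.062, -0.002, 0.185] [0.03, 1.06, -0.02]
```

step_arm(increments=[{"ax": 0,"ay": 0.6,"az": 0,"tx": -0.03,"ty": 0,"tz": 0.1,"gripper": -1},{"ax": 0,"ay": 0.6,"az": 0,"tx": -0.03,"ty": 0,"tz": 0.1,"gripper": -1},{"ax": 0,"ay": 0.6,"az": 0,"tx": -0.03,"ty": 0,"tz": 0.1,"gripper": -1},{"ax": 0,"ay": 0.6,"az": 0,"tx": -0.03,"ty": 0,"tz": 0.1,"gripper": -1},{"ax": 0,"ay": 0,"az": 0,"tx": 0,"ty": 0,"tz": 0,"gripper": -1}])

```text
t: 7.35
tool_pos: [614.7, 44.2, 94.1]
orientation: [179.8, -8.8, -104.8]
ft_force: [0.3, -0.4, -1.5]
gripper_width: 0.128
```

```bash
python3 - <<'E'
from h import *
jig(); print(barest())
p2,R2,s=tcp_for((87,72)); plan(p2,R2,5)
E
```

```text
t 7.35 jigTCP [89.8 -1.4 94.1] b -8.75 yaxis [0.002 1.    0.003] F jig [-0.3 -0.3 -1.5] M [-0.53 -0.47  0.05] g 0.128
[87.18166107 77.29271212]
[-0.029, -0.002, 0.106] [0.03, 0.57, -0.01]
[-0.031, -0.002, 0.105] [0.03, 0.57, -0.01]
[-0.032, -0.002, 0.105] [0.03, 0.57, -0.01]
[-0.033, -0.002, 0.105] [0.03, 0.57, -0.01]
[-0.034, -0.002, 0.104] [0.03, 0.57, -0.01]
```

In the slot (77 mm, no resistance). Continue.

step_arm(increments=[{"ax": 0,"ay": 0.6,"az": 0,"tx": -0.03,"ty": 0,"tz": 0.1,"gripper": -1},{"ax": 0,"ay": 0.6,"az": 0,"tx": -0.03,"ty": 0,"tz": 0.1,"gripper": -1},{"ax": 0,"ay": 0.6,"az": 0,"tx": -0.03,"ty": 0,"tz": 0.1,"gripper": -1},{"ax": 0,"ay": 0.6,"az": 0,"tx": -0.03,"ty": 0,"tz": 0.1,"gripper": -1},{"ax": 0,"ay": 0.6,"az": 0,"tx": -0.03,"ty": 0,"tz": 0.1,"gripper": -1}])

```text
t: 7.85
tool_pos: [614.9, 44.7, 89.1]
orientation: [179.9, -11.8, -104.8]
ft_force: [0.9, -0.3, -1.2]
gripper_width: 0.131
```

```bash
python3 - <<'E'
from h import *
jig(); print(barest())
p2,R2,s=tcp_for((87,68)); plan(p2,R2,5)
E
```

```text
t 7.85 jigTCP [90.3 -1.4 89.1] b -11.75 yaxis [0.002 1.    0.002] F jig [-0.  -1.  -1.2] M [-0.36 -0.68  0.09] g 0.131
[86.81036336 72.48044205]
[-0.035, -0.001, 0.087] [0.03, 0.45, -0.02]
[-0.036, -0.001, 0.087] [0.03, 0.45, -0.02]
[-0.037, -0.001, 0.087] [0.03, 0.45, -0.02]
[-0.037, -0.001, 0.086] [0.03, 0.45, -0.02]
[-0.038, -0.001, 0.086] [0.03, 0.45, -0.02]
```

step_arm(increments=[{"ax": 0,"ay": 0.5,"az": 0,"tx": -0.03,"ty": 0,"tz": 0.08,"gripper": -1},{"ax": 0,"ay": 0.5,"az": 0,"tx": -0.03,"ty": 0,"tz": 0.08,"gripper": -1},{"ax": 0,"ay": 0.5,"az": 0,"tx": -0.03,"ty": 0,"tz": 0.08,"gripper": -1},{"ax": 0,"ay": 0.3,"az": 0,"tx": -0.03,"ty": 0,"tz": 0.08,"gripper": -1},{"ax": 0,"ay": 0,"az": 0,"tx": 0,"ty": 0,"tz": 0,"gripper": -1}])

```text
t: 8.35
tool_pos: [615.0, 45.2, 85.7]
orientation: [179.8, -13.5, -104.8]
ft_force: [0.8, 0.5, -1.3]
gripper_width: 0.132
```

```bash
python3 - <<'E'
from h import *
jig(); print(barest())
p2,R2,s=tcp_for((79,68)); plan(p2,R2,10)
E
```

```text
t 8.35 jigTCP [90.8 -1.4 85.7] b -13.53 yaxis [0.002 1.    0.003] F jig [ 0.7 -0.7 -1.3] M [-0.5  -0.88  0.13] g 0.132
[86.82500955 69.13165706]
[0.079, -0.001, 0.029] [0.02, -0.19, -0.01]
[0.079, -0.001, 0.029] [0.02, -0.19, -0.01]
[0.079, -0.001, 0.029] [0.02, -0.19, -0.01]
[0.079, -0.001, 0.029] [0.02, -0.19, -0.01]
[0.079, -0.001, 0.028] [0.02, -0.19, -0.01]
[0.079, -0.001, 0.028] [0.02, -0.19, -0.01]
[0.08, -0.001, 0.028] [0.02, -0.19, -0.01]
[0.08, -0.001, 0.028] [0.02, -0.19, -0.01]
[0.08, -0.001, 0.027] [0.02, -0.19, -0.01]
[0.08, -0.001, 0.027] [0.02, -0.19, -0.01]
```

step_arm(increments=[{"ax": 0,"ay": 0.2,"az": 0,"tx": -0.01,"ty": 0,"tz": 0.06,"gripper": -1},{"ax": 0,"ay": 0,"az": 0,"tx": 0.08,"ty": 0,"tz": 0.03,"gripper": -1},{"ax": 0,"ay": -0.2,"az": 0,"tx": 0.08,"ty": 0,"tz": 0.02,"gripper": -1},{"ax": 0,"ay": -0.2,"az": 0,"tx": 0.08,"ty": 0,"tz": 0.02,"gripper": -1},{"ax": 0,"ay": 0,"az": 0,"tx": 0,"ty": 0,"tz": 0,"gripper": -1}])

```text
t: 8.85
tool_pos: [614.5, 42.9, 85.4]
orientation: [179.9, -13.2, -104.8]
ft_force: [0.3, 3.8, -1.2]
gripper_width: 0.133
```

```bash
python3 - <<'E'
from h import *
jig(); print(barest())
p2,R2,s=tcp_for((79,68)); plan(p2,R2,5)
E
```

```text
t 8.85 jigTCP [88.5 -1.5 85.4] b -13.23 yaxis [0.002 1.    0.002] F jig [ 3.8  0.7 -1.2] M [-0.07 -2.28  0.06] g 0.133
[84.63216787 68.88752754]
[0.115, 0.0, 0.043] [0.02, -0.31, -0.02]
[0.115, 0.0, 0.043] [0.02, -0.31, -0.02]
[0.115, 0.0, 0.042] [0.02, -0.31, -0.02]
[0.116, 0.0, 0.041] [0.02, -0.31, -0.02]
[0.116, 0.001, 0.041] [0.02, -0.31, -0.02]
```

step_arm(increments=[{"ax": 0,"ay": -0.3,"az": 0,"tx": 0.09,"ty": 0,"tz": 0.03,"gripper": -1},{"ax": 0,"ay": -0.3,"az": 0,"tx": 0.09,"ty": 0,"tz": 0.03,"gripper": -1},{"ax": 0,"ay": -0.2,"az": 0,"tx": 0.09,"ty": 0,"tz": 0.02,"gripper": -1},{"ax": 0,"ay": 0,"az": 0,"tx": 0,"ty": 0,"tz": 0,"gripper": -1},{"ax": 0,"ay": 0,"az": 0,"tx": 0,"ty": 0,"tz": 0,"gripper": -1}])

```text
t: 9.35
tool_pos: [613.6, 39.6, 85.0]
orientation: [179.9, -12.5, -104.8]
ft_force: [1.5, 3.2, 0.7]
gripper_width: 0.135
```

```bash
python3 - <<'E'
from h import *
jig(); print(barest())
p2,R2,s=tcp_for((79,68)); plan(p2,R2,5)
E
```

```text
t 9.35 jigTCP [85.1 -1.4 85. ] b -12.52 yaxis [0.002 1.    0.002] F jig [ 3.5 -0.7  0.7] M [-0.22 -1.7   0.02] g 0.135
[81.36856164 68.41431716]
[0.05, -0.002, 0.018] [0.03, -0.17, -0.02]
[0.05, -0.002, 0.018] [0.03, -0.17, -0.02]
[0.05, -0.002, 0.018] [0.03, -0.17, -0.02]
[0.05, -0.002, 0.018] [0.03, -0.17, -0.02]
[0.05, -0.001, 0.018] [0.03, -0.17, -0.02]
```

step_arm(increments=[{"ax": 0,"ay": -0.2,"az": 0,"tx": 0.05,"ty": 0,"tz": 0.02,"gripper": -1},{"ax": 0,"ay": -0.2,"az": 0,"tx": 0.05,"ty": 0,"tz": 0.02,"gripper": -1},{"ax": 0,"ay": -0.1,"az": 0,"tx": 0.05,"ty": 0,"tz": 0.02,"gripper": -1},{"ax": 0,"ay": 0,"az": 0,"tx": 0,"ty": 0,"tz": 0,"gripper": -1},{"ax": 0,"ay": 0,"az": 0,"tx": 0,"ty": 0,"tz": 0,"gripper": -1}])

```text
t: 9.85
tool_pos: [613.2, 38.2, 84.8]
orientation: [179.9, -12.0, -104.8]
ft_force: [1.5, 2.8, 0.0]
gripper_width: 0.13
```

```bash
python3 - <<'E'
from h import *
jig(); print(barest())
f=grab('scene','f'); crop(f,230,110,350,260,4,'scene_fc.png')
E
```

```text
t 9.85 jigTCP [83.6 -1.4 84.8] b -12.01 yaxis [0.002 1.    0.002] F jig [ 3.1 -0.7  0. ] M [-0.4  -1.58  0.12] g 0.13
[80.10017862 68.12433621]
```

View pics/scene_fc.png

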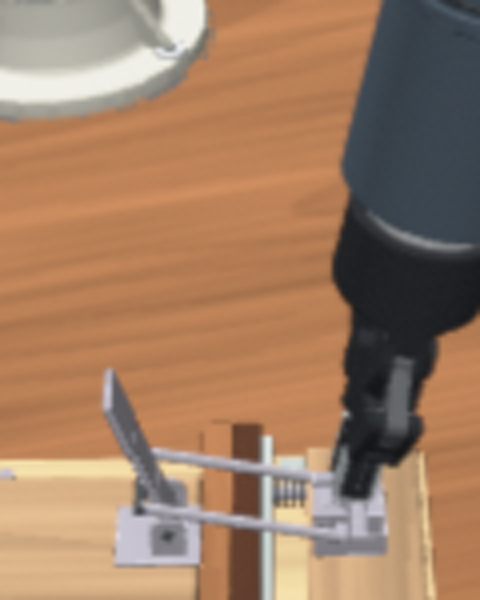

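step_arm(increments=[{"ax": 0,"ay": 0,"az": 0,"tx": 0.04,"ty": 0,"tz": 0.01,"gripper": -1},{"ax": 0,"ay": -0.1,"az": 0,"tx": 0.04,"ty": 0,"tz": 0.01,"gripper": -1},{"ax": 0,"ay": 0,"az": 0,"tx": 0.02,"ty": 0,"tz": 0.01,"gripper": -1},{"ax": 0,"ay": 0,"az": 0,"tx": 0,"ty": 0,"tz": 0,"gripper": -1},{"ax": 0,"ay": 0,"az": 0,"tx": 0,"ty": 0,"tz": 0,"gripper": -1}])

```text
t: 10.4
tool_pos: [613.2, 38.1, 84.7]
orientation: [179.9, -11.8, -104.8]
ft_force: [1.8, 5.9, 2.8]
gripper_width: 0.132
```

```bash
python3 - <<'E'
from h import *
jig(); print(barest())
E
```

```text
t 10.4 jigTCP [83.5 -1.4 84.7] b -11.83 yaxis [0.002 1.    0.002] F jig [ 6.2 -0.3  2.8] M [-0.07 -2.44 -0.  ] g 0.132
[80.01215227 68.07774075]
```

step_arm(increments=[{"ax": 0,"ay": 0,"az": 0,"tx": 0,"ty": 0,"tz": 0,"gripper": -0.3},{"ax": 0,"ay": 0,"az": 0,"tx": 0,"ty": 0,"tz": 0,"gripper": 0},{"ax": 0,"ay": 0,"az": 0,"tx": 0,"ty": 0,"tz": 0,"gripper": 0},{"ax": 0,"ay": 0,"az": 0,"tx": 0,"ty": 0,"tz": 0,"gripper": 0},{"ax": 0,"ay": 0,"az": 0,"tx": 0,"ty": 0,"tz": 0,"gripper": 0}])

```text
t: 10.9
tool_pos: [612.7, 37.1, 84.5]
orientation: [179.8, -11.9, -104.8]
ft_force: [0.4, -0.5, -0.3]
gripper_width: 0.501
```

step_arm(increments=[{"ax": 0,"ay": 0,"az": 0,"tx": 0,"ty": 0,"tz": -1,"gripper": 0},{"ax": 0,"ay": 0,"az": 0,"tx": 0,"ty": 0,"tz": -2,"gripper": 0},{"ax": 0,"ay": 0,"az": 0,"tx": 0,"ty": 0,"tz": -3,"gripper": 0},{"ax": 0,"ay": 0,"az": 0,"tx": 0,"ty": 0,"tz": -4,"gripper": 0},{"ax": 0,"ay": 0,"az": 0,"tx": 0,"ty": 0,"tz": -3,"gripper": 0}])

```text
t: 11.4
tool_pos: [620.6, 63.5, 215.3]
orientation: [-180.0, -11.8, -104.8]
ft_force: [1.3, 0.3, 0.9]
gripper_width: 0.5
```

```bash
python3 - <<'E'
from h import *
jig()
f=grab('scene','g'); crop(f,230,110,350,260,4,'scene_gc.png')
Q=(cloud(f)-C0)@RJ
im=np.full((500,700,3),255,np.uint8); m=(abs(Q[...,1])<40)&(Q[...,2]>45)&(Q[...,0]>-50)&(Q[...,0]<125)
for p,c in zip(Q[m],f['frame'][m]): cv2.circle(im,(int(4*(p[0]+50)),int(490-4*(p[2]-45))),2,c.tolist(),-1)
cv2.imwrite('pics/o_g.png',im)
t=Q[(abs(Q[...,1])<10)&(Q[...,2]>100)&(Q[...,2]<147)&(Q[...,0]<0)&(Q[...,0]>-80)]; a=np.polyfit(t[:,2],t[:,0],1); print('lever tilt',np.degrees(-np.arctan(a[0])), 'face x at 130',np.polyval(a,130))
E
```

```text
t 11.4 jigTCP [110.   -2.1 215.3] b -11.84 yaxis [ 0.002  1.    -0.   ] F jig [ 0.6 -1.1  0.9] M [-0.12 -0.64  0.01] g 0.5
lever tilt 17.59741789662697 face x at 130 -26.38443582063141
```

View pics/scene_gc.png

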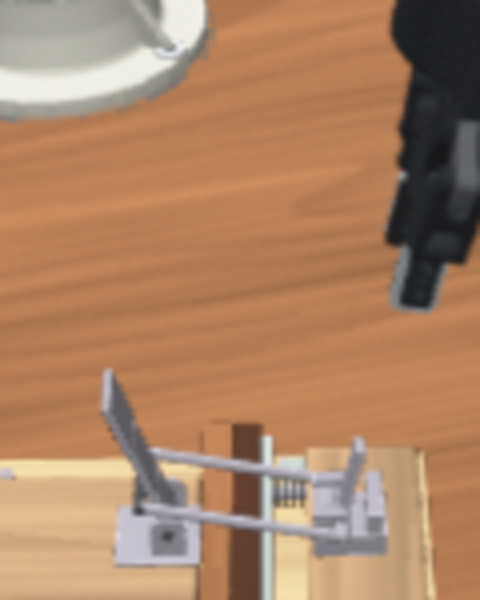

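View pics/o_g.png

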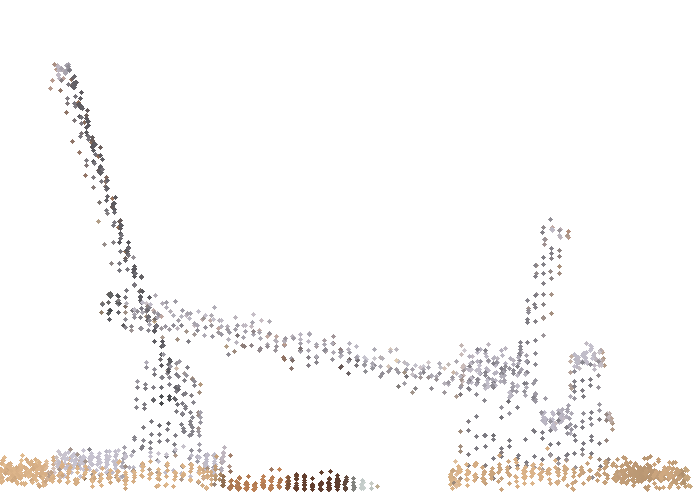

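```bash
python3 - <<'E'
from h import *
th,b=solve((79.9,68)); print(np.degrees([th,b]))
for dlt in (25,30):
    bt=np.radians(dlt-90)+th
    zl=np.array([-np.sin(th),np.cos(th)]); xl=np.array([np.cos(th),np.sin(th)])
    tx=np.array([-np.cos(bt),-np.sin(bt)]); tz=np.array([np.sin(bt),-np.cos(bt)])
    cor=PIV+72*zl+2.5*xl; tcp=cor-11*tx; pre=tcp-15*tz
    print(dlt,np.degrees(bt),cor,tcp,pre)
    # rigid rotation by 2deg (theta increases): new tcp
    a=np.radians(2); r=tcp-PIV; r2=np.array([r[0]*np.cos(a)-r[1]*np.sin(a), r[0]*np.sin(a)+r[1]*np.cos(a)]); d=r2-r
    print('per 2deg: tx',d@tx/10,'tz',d@tz/10)
bt=np.radians(25-90)+th
plan(W(*pre),Rtool(bt),10)
E
```

```text
[ 21.15424689 -12.06578429]
25 -43.84575311314153 [-31.25182605 136.0502838 ] [-23.31854583 128.43037139] [-12.92775619 139.24848078]
per 2deg: tx 0.11086075178554229 tz 0.1876486464335659
30 -38.84575311314152 [-31.25182605 136.0502838 ] [-22.68461523 129.15079839] [-13.27622604 140.83335859]
per 2deg: tx 0.13014196091883776 tz 0.17718475430021335
[1.059, 0.031, 1.031] [-0.04, 3.22, -0.02]
[0.999, 0.031, 1.089] [-0.04, 3.22, -0.02]
[0.936, 0.03, 1.143] [-0.04, 3.22, -0.02]
[0.871, 0.03, 1.194] [-0.04, 3.22, -0.02]
[0.802, 0.029, 1.241] [-0.04, 3.22, -0.02]
[0.731, 0.029, 1.284] [-0.04, 3.22, -0.02]
[0.658, 0.028, 1.323] [-0.04, 3.22, -0.02]
[0.583, 0.028, 1.358] [-0.04, 3.22, -0.02]
[0.506, 0.027, 1.388] [-0.04, 3.22, -0.02]
[0.427, 0.026, 1.415] [-0.04, 3.22, -0.02]
```

step_arm(increments=[{"ax": 0,"ay": 3.2,"az": 0,"tx": 1.06,"ty": 0.03,"tz": 1.03,"gripper": -1},{"ax": 0,"ay": 3.2,"az": 0,"tx": 1.0,"ty": 0.03,"tz": 1.09,"gripper": -1},{"ax": 0,"ay": 3.2,"az": 0,"tx": 0.94,"ty": 0.03,"tz": 1.14,"gripper": -1},{"ax": 0,"ay": 3.2,"az": 0,"tx": 0.87,"ty": 0.03,"tz": 1.19,"gripper": -1},{"ax": 0,"ay": 3.2,"az": 0,"tx": 0.8,"ty": 0.03,"tz": 1.24,"gripper": -1}], force=20)

```text
t: 11.95
tool_pos: [602.6, 3.0, 172.8]
orientation: [179.9, -28.0, -104.8]
ft_force: [0.2, 0.1, 0.0]
gripper_width: -0.002
```

step_arm(increments=[{"ax": 0,"ay": 3.2,"az": 0,"tx": 0.73,"ty": 0.03,"tz": 1.28,"gripper": -1},{"ax": 0,"ay": 3.2,"az": 0,"tx": 0.66,"ty": 0.03,"tz": 1.32,"gripper": -1},{"ax": 0,"ay": 3.2,"az": 0,"tx": 0.58,"ty": 0.03,"tz": 1.36,"gripper": -1},{"ax": 0,"ay": 3.2,"az": 0,"tx": 0.51,"ty": 0.03,"tz": 1.39,"gripper": -1},{"ax": 0,"ay": 3.2,"az": 0,"tx": 0.2,"ty": 0.03,"tz": 0.7,"gripper": -1}])

```text
t: 12.45
tool_pos: [586.4, -51.1, 136.7]
orientation: [179.8, -44.0, -104.7]
ft_force: [0.1, 0.3, -0.1]
gripper_width: 0.001
```

```bash
python3 - <<'E'
from h import *
jig()
f=grab('scene','i'); crop(f,230,110,350,260,4,'scene_ic.png')
plan(W(-23.3,128.4),Rtool(np.radians(-43.8)),5)
E
```

```text
t 12.45 jigTCP [ -9.6   1.9 136.7] b -44.04 yaxis [0.003 1.    0.002] F jig [ 0.3  0.  -0.1] M [-0.05 -2.07  0.03] g 0.001
[0.103, -0.087, 0.278] [0.07, -0.11, 0.03]
[0.104, -0.086, 0.278] [0.07, -0.11, 0.03]
[0.104, -0.086, 0.278] [0.07, -0.11, 0.03]
[0.105, -0.086, 0.278] [0.07, -0.11, 0.03]
[0.105, -0.085, 0.278] [0.07, -0.11, 0.03]
```

View pics/scene_ic.png

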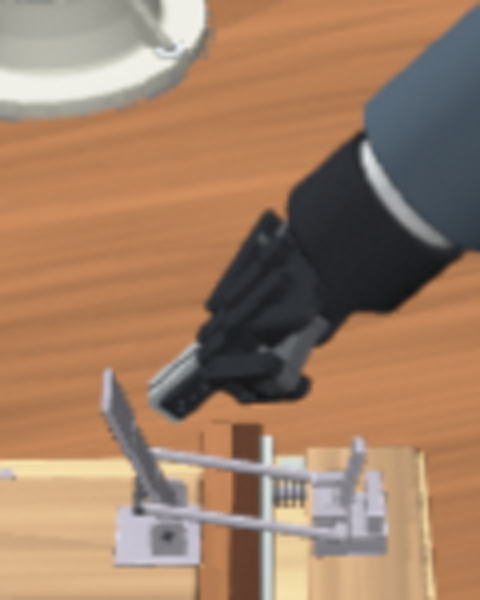

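step_arm(increments=[{"ax": 0,"ay": 0,"az": 0,"tx": 0.2,"ty": -0.3,"tz": 0.3,"gripper": -1},{"ax": 0,"ay": 0,"az": 0,"tx": 0.2,"ty": 0,"tz": 0.3,"gripper": -1},{"ax": 0,"ay": 0,"az": 0,"tx": 0.15,"ty": 0,"tz": 0.3,"gripper": -1},{"ax": 0,"ay": 0,"az": 0,"tx": 0,"ty": 0,"tz": 0.3,"gripper": -1},{"ax": 0,"ay": 0,"az": 0,"tx": 0,"ty": 0,"tz": 0,"gripper": -1}])

```text
t: 13.0
tool_pos: [586.3, -63.4, 132.0]
orientation: [179.8, -43.9, -104.7]
ft_force: [0.7, -0.6, 0.4]
gripper_width: -0.0
```

```bash
python3 - <<'E'
from h import *
jig()
plan(W(-23.3,128.4),Rtool(np.radians(-43.8)),1)
E
```

```text
t 13.0 jigTCP [-21.5  -1.2 132. ] b -43.86 yaxis [0.003 1.    0.002] F jig [-0.4 -0.8  0.4] M [-0.02 -2.1  -0.05] g -0.0
[-0.121, -0.035, 0.381] [0.2, -0.06, -0.02]
```

step_arm(increments=[{"ax": 0,"ay": 0,"az": 0,"tx": -0.06,"ty": 0,"tz": 0.19,"gripper": -1},{"ax": 0,"ay": 0,"az": 0,"tx": -0.06,"ty": 0,"tz": 0.19,"gripper": -1},{"ax": 0,"ay": -2,"az": 0,"tx": 0.11,"ty": 0,"tz": 0.19,"gripper": -1},{"ax": 0,"ay": -2,"az": 0,"tx": 0.11,"ty": 0,"tz": 0.19,"gripper": -1},{"ax": 0,"ay": 0,"az": 0,"tx": 0,"ty": 0,"tz": 0,"gripper": -1}])

```text
t: 13.5
tool_pos: [585.7, -67.6, 127.3]
orientation: [-180.0, -39.5, -104.8]
ft_force: [0.2, 7.2, 1.7]
gripper_width: -0.002
```

```bash
cat >> h.py <<'E'
def orb(dlt=25,K=11):
    q,S,o=cur(); c=(RJ.T@(q-C0))[[0,2]]; J=RJ.T@S; b=np.arctan2(J[0,2],-J[2,2]); tx=np.array([-np.cos(b),-np.sin(b)])
    cor=c+K*tx-PIV; print('corner r',np.linalg.norm(cor).round(1),'ang',np.degrees(np.arctan2(-cor[0],cor[1])).round(1),'|F|',np.linalg.norm(o['ft_force']).round(1))
E
python3 - <<'E'
from h import *
jig();orb()
E
```

```text
t 13.5 jigTCP [-25.8  -1.7 127.3] b -39.54 yaxis [ 0.002  1.    -0.   ] F jig [7.  1.6 1.7] M [ 0.33 -3.38 -0.29] g -0.002
corner r 71.5 ang 21.9 |F| 7.4
```

step_arm(increments=[{"ax": 0,"ay": -1.5,"az": 0,"tx": 0.08,"ty": 0,"tz": 0.14,"gripper": -1},{"ax": 0,"ay": -1.5,"az": 0,"tx": 0.08,"ty": 0,"tz": 0.14,"gripper": -1},{"ax": 0,"ay": -1.5,"az": 0,"tx": 0.08,"ty": 0,"tz": 0.14,"gripper": -1},{"ax": 0,"ay": -1.5,"az": 0,"tx": 0.08,"ty": 0,"tz": 0.14,"gripper": -1},{"ax": 0,"ay": -1.5,"az": 0,"tx": 0.08,"ty": 0,"tz": 0.14,"gripper": -1}])

```text
t: 14.0
tool_pos: [584.0, -74.6, 124.7]
orientation: [-180.0, -32.2, -104.7]
ft_force: [-0.9, 6.5, 5.6]
gripper_width: 0.001
```

```bash
python3 - <<'E'
from h import *
jig();orb()
E
```

```text
t 14.0 jigTCP [-33.   -1.8 124.7] b -32.16 yaxis [ 0.001  1.    -0.   ] F jig [6.1 2.6 5.6] M [ 0.9  -2.4  -0.61] g 0.001
corner r 71.6 ang 29.0 |F| 8.7
```

step_arm(increments=[{"ax": 0,"ay": -2,"az": 0,"tx": 0.11,"ty": 0,"tz": 0.19,"gripper": -1},{"ax": 0,"ay": -2,"az": 0,"tx": 0.11,"ty": 0,"tz": 0.19,"gripper": -1},{"ax": 0,"ay": -2,"az": 0,"tx": 0.11,"ty": 0,"tz": 0.19,"gripper": -1},{"ax": 0,"ay": -2,"az": 0,"tx": 0.11,"ty": 0,"tz": 0.19,"gripper": -1},{"ax": 0,"ay": -2,"az": 0,"tx": 0.11,"ty": 0,"tz": 0.19,"gripper": -1}])

```text
t: 14.5
tool_pos: [581.4, -84.1, 119.5]
orientation: [-180.0, -22.2, -104.8]
ft_force: [-1.3, 4.4, 6.7]
gripper_width: -0.0
```

```bash
python3 - <<'E'
from h import *
jig();orb()
f=grab('scene','j'); crop(f,230,110,350,260,4,'scene_jc.png')
E
```

```text
t 14.5 jigTCP [-42.8  -1.7 119.5] b -22.19 yaxis [ 0.001  1.    -0.   ] F jig [3.9 2.4 6.7] M [ 1.08 -1.59 -0.47] g -0.0
corner r 71.8 ang 39.2 |F| 8.2
```

View pics/scene_jc.png

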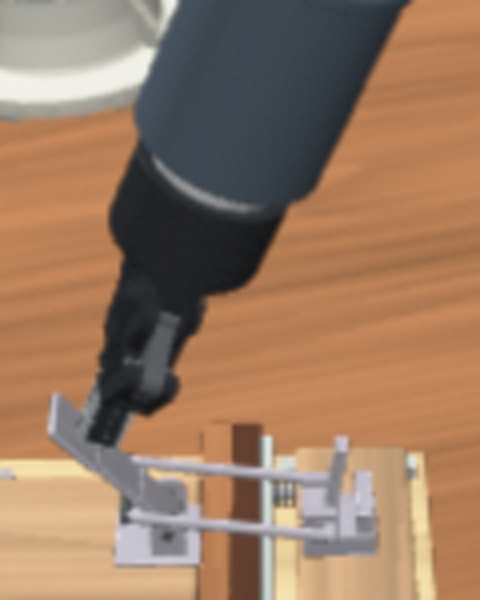

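step_arm(increments=[{"ax": 0,"ay": -2,"az": 0,"tx": 0.11,"ty": 0,"tz": 0.19,"gripper": -1},{"ax": 0,"ay": -2,"az": 0,"tx": 0.11,"ty": 0,"tz": 0.19,"gripper": -1},{"ax": 0,"ay": -2,"az": 0,"tx": 0.11,"ty": 0,"tz": 0.19,"gripper": -1},{"ax": 0,"ay": -2,"az": 0,"tx": 0.11,"ty": 0,"tz": 0.19,"gripper": -1},{"ax": 0,"ay": -2,"az": 0,"tx": 0.11,"ty": 0,"tz": 0.19,"gripper": -1}])

```text
t: 15.05
tool_pos: [579.2, -92.7, 112.2]
orientation: [-180.0, -12.3, -104.8]
ft_force: [-2.2, 2.6, 6.9]
gripper_width: 0.003
```

step_arm(increments=[{"ax": 0,"ay": -2,"az": 0,"tx": 0.11,"ty": 0,"tz": 0.19,"gripper": -1},{"ax": 0,"ay": -2,"az": 0,"tx": 0.11,"ty": 0,"tz": 0.19,"gripper": -1},{"ax": 0,"ay": -2,"az": 0,"tx": 0.11,"ty": 0,"tz": 0.19,"gripper": -1},{"ax": 0,"ay": -2,"az": 0,"tx": 0.11,"ty": 0,"tz": 0.19,"gripper": -1},{"ax": 0,"ay": -2,"az": 0,"tx": 0.11,"ty": 0,"tz": 0.19,"gripper": -1}])

```text
t: 15.55
tool_pos: [577.3, -99.8, 103.5]
orientation: [180.0, -2.3, -104.8]
ft_force: [-0.0, 0.4, 5.5]
gripper_width: -0.002
```

```bash
python3 - <<'E'
from h import *
jig();orb()
E
```

```text
t 15.55 jigTCP [-59.   -1.7 103.5] b -2.32 yaxis [0.002 1.    0.   ] F jig [0.3 0.1 5.5] M [ 0.5   0.07 -0.02] g -0.002
corner r 72.0 ang 60.1 |F| 5.5
```

step_arm(increments=[{"ax": 0,"ay": -2,"az": 0,"tx": 0.11,"ty": 0,"tz": 0.19,"gripper": -1},{"ax": 0,"ay": -2,"az": 0,"tx": 0.11,"ty": 0,"tz": 0.19,"gripper": -1},{"ax": 0,"ay": -2,"az": 0,"tx": 0.11,"ty": 0,"tz": 0.19,"gripper": -1},{"ax": 0,"ay": -2,"az": 0,"tx": 0.11,"ty": 0,"tz": 0.19,"gripper": -1},{"ax": 0,"ay": -2,"az": 0,"tx": 0.11,"ty": 0,"tz": 0.19,"gripper": -1}])

```text
t: 16.05
tool_pos: [575.8, -105.1, 93.5]
orientation: [180.0, 7.7, -104.8]
ft_force: [-0.9, -0.8, 2.6]
gripper_width: 0.0
```

step_arm(increments=[{"ax": 0,"ay": -2,"az": 0,"tx": 0.11,"ty": 0,"tz": 0.19,"gripper": -1},{"ax": 0,"ay": -2,"az": 0,"tx": 0.11,"ty": 0,"tz": 0.19,"gripper": -1},{"ax": 0,"ay": -2,"az": 0,"tx": 0.11,"ty": 0,"tz": 0.19,"gripper": -1},{"ax": 0,"ay": -2,"az": 0,"tx": 0.11,"ty": 0,"tz": 0.19,"gripper": -1},{"ax": 0,"ay": 0,"az": 0,"tx": 0,"ty": 0,"tz": 0,"gripper": -1}])

```text
t: 16.55
tool_pos: [574.4, -108.3, 84.0]
orientation: [179.9, 15.6, -105.0]
ft_force: [-0.4, -0.5, -0.2]
gripper_width: -0.003
```

```bash
python3 - <<'E'
from h import *
jig();orb()
f=grab('scene','k'); crop(f,230,110,350,260,4,'scene_kc.png')
E
```

```text
t 16.55 jigTCP [-68.   -1.1  84. ] b 15.64 yaxis [0.004 1.    0.003] F jig [-0.6  0.2 -0.2] M [-0.01  0.83 -0.  ] g -0.003
corner r 72.2 ang 79.6 |F| 0.6
```

View pics/scene_kc.png

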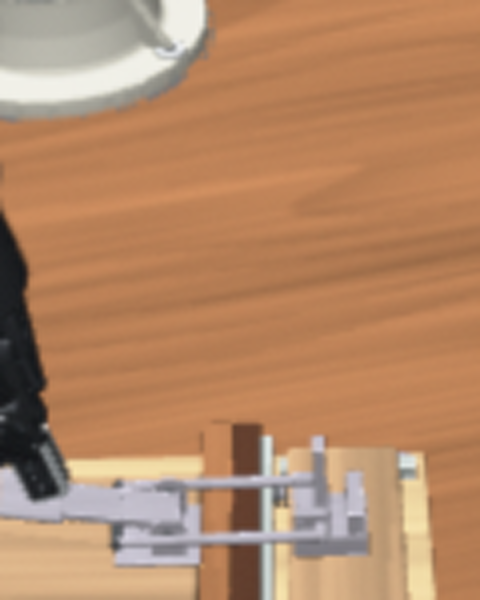

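step_arm(increments=[{"ax": 0,"ay": 0,"az": 0,"tx": 0,"ty": 0,"tz": -1,"gripper": -1},{"ax": 0,"ay": 0,"az": 0,"tx": 0,"ty": 0,"tz": -3,"gripper": -1},{"ax": 0,"ay": 0,"az": 0,"tx": 0,"ty": 0,"tz": -4,"gripper": -1},{"ax": 0,"ay": 0,"az": 0,"tx": 0,"ty": 0,"tz": -4,"gripper": -1},{"ax": 0,"ay": 0,"az": 0,"tx": 0,"ty": 0,"tz": -3,"gripper": -1}])

```text
t: 17.1
tool_pos: [564.8, -147.1, 232.5]
orientation: [-179.9, 15.5, -104.8]
ft_force: [1.2, -0.9, 1.3]
gripper_width: -0.001
```

```bash
python3 - <<'E'
from h import *
jig()
f=grab('scene','l'); crop(f,200,140,360,260,4.5,'scene_lc.png')
Q=(cloud(f)-C0)@RJ; Q0=(cloud(load('scene','a'))-C0)@RJ
t=Q[(abs(Q[...,1]+1.5)<9)&(Q[...,2]>58)&(Q[...,2]<90)&(Q[...,0]<-35)&(Q[...,0]>-92)]
a=np.polyfit(t[:,0],t[:,2],1); print('lever top: n',len(t),'slope deg',np.degrees(np.arctan(a[0])),'z mean',t[:,2].mean(),'std',t[:,2].std())
for n,q in(('before',Q0),('after',Q)):
    w=q[(abs(q[...,1]+1.5)<16)&(q[...,2]>76)&(q[...,2]<84)&(q[...,0]>83)&(q[...,0]<105)]; print(n,'wall x mid',np.median(w[:,0]),len(w))
    j=q[(abs(q[...,2]-50)<3)&(q[...,1]<-25)&(q[...,1]>-60)&(q[...,0]>55)&(q[...,0]<130)]; print(' jaw x range',np.percentile(j[:,0],[1,99]))
    b=q[(abs(abs(q[...,1]+1.5)-21)<4)&(q[...,2]>60)&(q[...,0]>0)&(q[...,0]<45)]; print(' arms',np.polyfit(b[:,0],b[:,2],1))
d=cv2.absdiff(f['frame'],load('scene','a')['frame']).max(2)
for nm,(x,y,w,h) in {'tin':(240,300,40,40),'glue':(305,290,40,45),'hammer':(365,235,50,105),'offcut':(160,230,32,45)}.items(): print(nm,d[y:y+h,x:x+w].mean(),d[y:y+h,x:x+w].max())
E
```

```text
t 17.1 jigTCP [-107.9   -1.7  232.5] b 15.52 yaxis [ 0.002  1.    -0.001] F jig [-0.6 -1.3  1.3] M [-0.09  0.77 -0.03] g -0.001
lever top: n 169 slope deg -9.526276806677833 z mean 78.77243321145495 std 3.243336855547392
before wall x mid 96.67991842420925 42
 jaw x range [ 62.80291023 121.23770539]
 arms [  0.45911781 101.9514481 ]
after wall x mid 87.5969463421484 41
 jaw x range [ 56.39257686 111.51223693]
 arms [2.48493764e-02 6.83516659e+01]
tin 3.204375 6
glue 3.6333333333333333 6
hammer 3.663809523809524 6
offcut 3.6708333333333334 6
```

View pics/scene_lc.png

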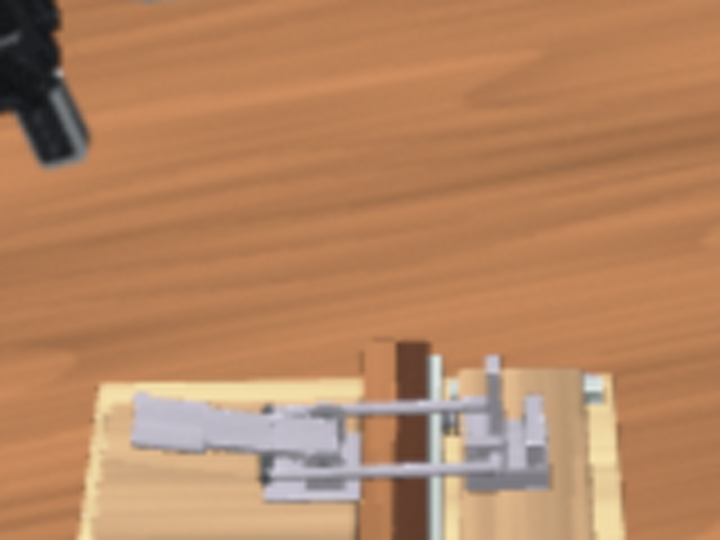

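step_arm(increments=[{"ax": 0,"ay": 0,"az": 0,"tx": 0,"ty": 0,"tz": 4,"gripper": -1},{"ax": 0,"ay": 0,"az": 0,"tx": 0,"ty": 0,"tz": 4,"gripper": -1},{"ax": 0,"ay": 0,"az": 0,"tx": 0,"ty": 0,"tz": 4,"gripper": -1},{"ax": 0,"ay": 0,"az": 0,"tx": 0,"ty": 0,"tz": 2.5,"gripper": -1},{"ax": 0,"ay": 0,"az": 0,"tx": 0,"ty": 0,"tz": 0,"gripper": -1}])

```text
t: 17.65
tool_pos: [571.9, -107.0, 85.7]
orientation: [179.4, 15.6, -104.9]
ft_force: [-0.1, -0.3, 0.1]
gripper_width: -0.004
```

step_arm(increments=[{"ax": 0,"ay": -1,"az": 0,"tx": 0.05,"ty": 0,"tz": 0.15,"gripper": -1},{"ax": 0,"ay": -1,"az": 0,"tx": 0.05,"ty": 0,"tz": 0.15,"gripper": -1},{"ax": 0,"ay": -1,"az": 0,"tx": 0.05,"ty": 0,"tz": 0.15,"gripper": -1},{"ax": 0,"ay": -1,"az": 0,"tx": 0.05,"ty": 0,"tz": 0.15,"gripper": -1},{"ax": 0,"ay": 0,"az": 0,"tx": 0,"ty": 0,"tz": 0,"gripper": -1}])

```text
t: 18.15
tool_pos: [574.4, -109.7, 83.0]
orientation: [179.9, 19.7, -104.9]
ft_force: [0.2, 0.2, 1.1]
gripper_width: -0.006
```

```bash
python3 - <<'E'
from h import *
jig();orb()
f=grab('scene','m'); crop(f,200,140,360,260,4.5,'scene_mc.png')
E
```

```text
t 18.15 jigTCP [-69.3  -1.4  83. ] b 19.66 yaxis [0.004 1.    0.002] F jig [ 0.3 -0.2  1.1] M [-0.1   0.99 -0.03] g -0.006
corner r 72.9 ang 81.1 |F| 1.1
```

View pics/scene_mc.png

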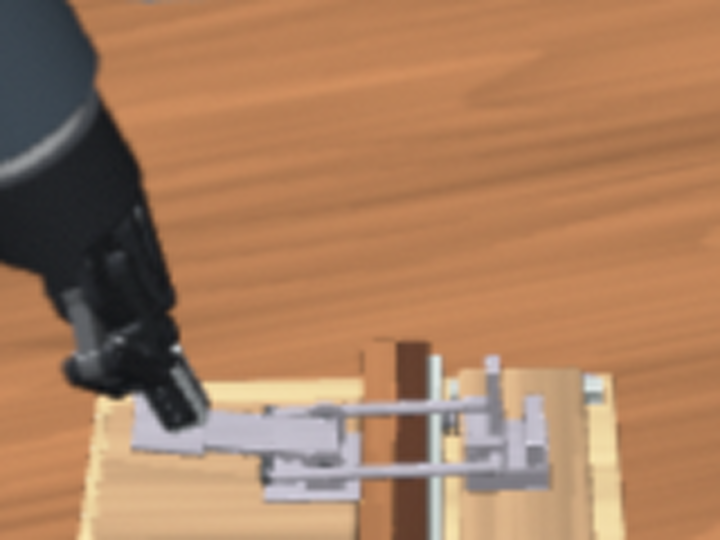

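step_arm(increments=[{"ax": 0,"ay": 0,"az": 0,"tx": 0.05,"ty": 0,"tz": 0.14,"gripper": -1},{"ax": 0,"ay": 0,"az": 0,"tx": 0.05,"ty": 0,"tz": 0.14,"gripper": -1},{"ax": 0,"ay": 0,"az": 0,"tx": 0.05,"ty": 0,"tz": 0.14,"gripper": -1},{"ax": 0,"ay": 0,"az": 0,"tx": 0.05,"ty": 0,"tz": 0.14,"gripper": -1},{"ax": 0,"ay": 0,"az": 0,"tx": 0,"ty": 0,"tz": 0,"gripper": -1}])

```text
t: 18.7
tool_pos: [574.0, -108.6, 76.4]
orientation: [179.8, 19.6, -104.9]
ft_force: [-0.3, -0.3, 0.3]
gripper_width: 0.002
```

```bash
python3 - <<'E'
from h import *
jig();orb()
E
```

```text
t 18.7 jigTCP [-68.4  -0.8  76.4] b 19.6 yaxis [0.002 1.    0.003] F jig [-0.3  0.2  0.3] M [-0.03  1.06  0.02] g 0.002
corner r 71.3 ang 86.2 |F| 0.5
```

step_arm(increments=[{"ax": 0,"ay": 0,"az": 0,"tx": 0.02,"ty": 0,"tz": 0.07,"gripper": -1},{"ax": 0,"ay": 0,"az": 0,"tx": 0.02,"ty": 0,"tz": 0.07,"gripper": -1},{"ax": 0,"ay": 0,"az": 0,"tx": 0.02,"ty": 0,"tz": 0.07,"gripper": -1},{"ax": 0,"ay": 0,"az": 0,"tx": 0,"ty": 0,"tz": 0,"gripper": -1},{"ax": 0,"ay": 0,"az": 0,"tx": 0,"ty": 0,"tz": 0,"gripper": -1}])

```text
t: 19.2
tool_pos: [574.3, -108.7, 74.6]
orientation: [179.9, 19.6, -104.9]
ft_force: [0.6, -0.3, 0.5]
gripper_width: -0.001
```

```bash
python3 - <<'E'
from h import *
jig();orb()
E
```

```text
t 19.2 jigTCP [-68.4  -1.   74.6] b 19.6 yaxis [0.002 1.    0.002] F jig [-0.1 -0.7  0.5] M [-0.01  1.01  0.01] g -0.001
corner r 71.2 ang 87.6 |F| 0.8
```

step_arm(increments=[{"ax": 0,"ay": 0,"az": 0,"tx": 0.02,"ty": 0,"tz": 0.05,"gripper": -1},{"ax": 0,"ay": 0,"az": 0,"tx": 0.02,"ty": 0,"tz": 0.05,"gripper": -1},{"ax": 0,"ay": 0,"az": 0,"tx": 0.02,"ty": 0,"tz": 0.05,"gripper": -1},{"ax": 0,"ay": 0,"az": 0,"tx": 0,"ty": 0,"tz": 0,"gripper": -1},{"ax": 0,"ay": 0,"az": 0,"tx": 0,"ty": 0,"tz": 0,"gripper": -1}])

```text
t: 19.7
tool_pos: [574.3, -108.8, 73.2]
orientation: [179.9, 19.6, -104.9]
ft_force: [-0.3, 0.5, 1.2]
gripper_width: 0.002
```

```bash
python3 - <<'E'
from h import *
jig();orb()
E
```

```text
t 19.7 jigTCP [-68.4  -1.1  73.2] b 19.6 yaxis [0.002 1.    0.002] F jig [0.4 0.4 1.2] M [0.15 0.85 0.07] g 0.002
corner r 71.2 ang 88.8 |F| 1.3
```

Light contact at the flat height; press a bit more.

step_arm(increments=[{"ax": 0,"ay": 0,"az": 0,"tx": 0.01,"ty": 0,"tz": 0.04,"gripper": -1},{"ax": 0,"ay": 0,"az": 0,"tx": 0.01,"ty": 0,"tz": 0.04,"gripper": -1},{"ax": 0,"ay": 0,"az": 0,"tx": 0.01,"ty": 0,"tz": 0.02,"gripper": -1},{"ax": 0,"ay": 0,"az": 0,"tx": 0,"ty": 0,"tz": 0,"gripper": -1},{"ax": 0,"ay": 0,"az": 0,"tx": 0,"ty": 0,"tz": 0,"gripper": -1}])

```text
t: 20.2
tool_pos: [574.4, -108.7, 72.9]
orientation: [179.9, 19.6, -104.8]
ft_force: [-2.0, 0.4, 7.5]
gripper_width: 0.004
```

```bash
python3 - <<'E'
from h import *
jig();orb()
E
```

```text
t 20.2 jigTCP [-68.4  -1.2  72.9] b 19.6 yaxis [0.002 1.    0.002] F jig [-0.1  2.   7.5] M [0.81 0.31 0.28] g 0.004
corner r 71.2 ang 89.0 |F| 7.7
```

Hard against the stop (moved only 0.3 mm, 7.7 N). Retreat and check.

step_arm(increments=[{"ax": 0,"ay": 0,"az": 0,"tx": 0,"ty": 0,"tz": -1,"gripper": -1},{"ax": 0,"ay": 0,"az": 0,"tx": 0,"ty": 0,"tz": -3,"gripper": -1},{"ax": 0,"ay": 0,"az": 0,"tx": 0,"ty": 0,"tz": -4,"gripper": -1},{"ax": 0,"ay": 0,"az": 0,"tx": 0,"ty": 0,"tz": -4,"gripper": -1},{"ax": 0,"ay": 0,"az": 0,"tx": 0,"ty": 0,"tz": -3,"gripper": -1}])

```text
t: 20.7
tool_pos: [561.8, -158.7, 216.2]
orientation: [-180.0, 19.5, -104.8]
ft_force: [0.4, 0.9, -0.5]
gripper_width: -0.0
```

```bash
python3 - <<'E'
from h import *
jig()
f=grab('scene','n'); crop(f,200,140,360,260,4.5,'scene_nc.png')
Q=(cloud(f)-C0)@RJ; Q0=(cloud(load('scene','a'))-C0)@RJ
t=Q[(abs(Q[...,1]+1.5)<9)&(Q[...,2]>58)&(Q[...,2]<90)&(Q[...,0]<-35)&(Q[...,0]>-92)]
a=np.polyfit(t[:,0],t[:,2],1); print('lever top: n',len(t),'slope deg',np.degrees(np.arctan(a[0])),'z mean',t[:,2].mean())
for n,q in(('before',Q0),('after',Q)):
    w=q[(abs(q[...,1]+1.5)<16)&(q[...,2]>76)&(q[...,2]<84)&(q[...,0]>83)&(q[...,0]<105)]; print(n,'wall x mid',np.median(w[:,0]),len(w))
    b=q[(abs(abs(q[...,1]+1.5)-21)<4)&(q[...,2]>60)&(q[...,0]>0)&(q[...,0]<45)]; print(' arms',np.polyfit(b[:,0],b[:,2],1))
d=cv2.absdiff(f['frame'],load('scene','a')['frame']).max(2)
for nm,(x,y,w,h) in {'tin':(240,300,40,40),'glue':(305,290,40,45),'hammer':(365,235,50,105),'offcut':(160,230,32,45)}.items(): print(nm,d[y:y+h,x:x+w].max())
E
```

```text
t 20.7 jigTCP [-119.9   -1.7  216.2] b 19.54 yaxis [ 0.003  1.    -0.   ] F jig [ 1.  -0.2 -0.5] M [-0.17  0.97 -0.01] g -0.0
lever top: n 176 slope deg 0.19155216826052288 z mean 69.35769911652311
before wall x mid 96.67991842420925 42
 arms [  0.45911781 101.9514481 ]
after wall x mid 87.64421670523599 37
 arms [5.41792655e-02 6.58817770e+01]
tin 6
glue 7
hammer 7
offcut 7
```

View pics/scene_nc.png

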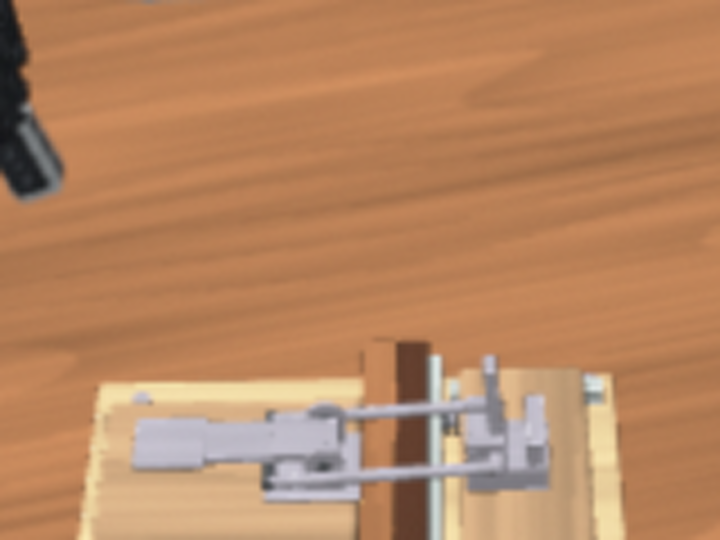

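Lever flat (slope 0.2°, top 69.4 mm), jaw drawn in ~9 mm, bail hooked, bystanders unmoved.

```bash
python3 -c "
from bench import manip
print(manip.hand_in())"
```

```text
the job is handed in; nothing more can be done
None
```

The latch is closed and the job is handed in at about 20.7 s of the 72 s. I lifted the bail by its tab and lowered the bar into the keeper's slot, where it sank to about 68 mm without resistance. I then drew it back onto the post with about 6 N, let go, and pressed the lever over centre. Force readings at the lever, taken at the end of each move, stayed below 9 N.

**One check disagreed:** after the first press, the picture suggested the lever had snapped flat, but the depth reading showed it stuck about 9.5° short. I pressed again; it gave way under the finger and met the stop at 7.7 N.

**Last checks, with the arm clear of everything:**
- **Lever:** flat, with a slope of 0.2° and its top about 69 mm up (70.5 mm expected, within calibration).
- **Jaw:** drawn in by about 9 mm.
- **Bail:** the pictures show the bar hooked under the lip.
- **Bystanders:** the picture areas round the tin, glue bottle, hammer and offcut are unchanged from the start.

I could not measure the bail's pull on the keeper directly; I infer it from the compressed springs.

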